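# Fit the drip plate and take a push-on pressure reading at the hallway heating test point

### The arm

A 7-joint arm with a two-finger parallel gripper is mounted at the origin on the work surface. World frame = base frame: x ahead of the robot, y to its left, z up, the work surface at z = 0. Lengths are in m, angles in rad, forces in N, time in s.
With the tool pointing down it reaches from about 0.4 to 0.85 m from the base axis. Payload 10.4 kg.
Tool frame: the origin (TCP) lies at the centre of the arm's flange, where the gripper is bolted on; the fingertips stand 182 mm ahead of it and the grasp point (between the pads) lies 164 mm ahead of it (r.hold_point_z is the distance from the TCP to the grasp point, in m); z points along the fingers, y is the direction in which the jaws open and shut (so a half turn about z gives the same grasp; the last joint's range is limited). The gripper opens to 87 mm and grips with 3 to 60 N. Pads are 19 mm wide; open, the fingers measure 117 mm over their backs; the gripper's body (75 mm by 190 mm) begins 51 mm behind the grasp point.
Start: joints at [-1.156, 0.332, -0.065, 1.46, 0.022, 1.35, -0.088], TCP at [0.265, 0.566, 0.405] pointing down, gripper open.
Joint ranges: [-2.6, 2.6], [-0.5, 2.12], [-1.47, 1.34], [0.16, 2.42], [-1.27, 4.41], [0.06, 2.06], [-2.6, 2.6]. Speed limits (rad/s): [2.22, 2.22, 2.79, 2.79, 3.14, 3.14, 3.14].

### API

Orientations are given as a unit quaternion [x, y, z, w].
In Python, from bench import r, cams, job gives the robot as it stands.
- The arm moves only by the tool carry_out, never from a script. Its argument "rows" is a list of rows, each an object with "jaw": the finger opening in m, from 0 to 0.087; "delta_pos": the shift along the tool's x, y, z in m, a list of three; "yaw": the turn about the tool's z in degrees. A call has 1 to 10 rows; each row shifts and turns the commanded pose from where the row before left it, along the tool's axes as they then stand; what a row does not reach is not made up. A row lasts 1/10 s, in which the tool goes at most 50 mm and 8.59 degrees, less where a joint would pass 70% of its speed; a pose out of reach is approached as far as the arm can. A call is refused whole if a number of a shift passes 0.05 or a number of a turn 8.59, either way. A call with a gripper value outside its range is refused whole. The fingers move at their own pace and stop on an object; "grip_force" is the grip in N (left out, the last holds). Time passes only in rows, so rows that do not move let the fingers close. It gives the time, the measured TCP pose, the force and the opening at its end, in the units of the state.
- r.read_state(): the state, without advancing time (a new reading comes with each control period).
- cams.camera(name): name is "scene" or "top"; returns a dict with "img" (420x560x3 uint8, blue, green, red), "mtx" (3x3 intrinsics, pixels), "k1" (the pictures are not rectified: a ray, as slopes to the right and down, at radius r is drawn at 1 + k1 r^2 times it, then the intrinsics apply), "R" (3x3) and "t" (3): a world point X has camera coordinates R X + t. Camera axes: x right, y down, z forward; pixel columns grow to the right and rows downward; lengths in m; the calibration is good to about 2 mm. A picture is of the moment at which its call begins. There is no depth.
- job.close_job(): hands the job in, once; it reports no verdict.
Trained networks look in the newest picture that a camera, given by its name, has taken for a name from the list of things; names that differ only in an ending like _2 or _b are one class to them, and where a whole thing is asked for, a point or a joint stands for the part that bears it (a point fixed in the world has none). Each returns a list of dicts, best first, with "confidence" (0 to 1); they miss things now and then, are a little off and sometimes report something else, mostly with a low value. They report only what shows in the picture. A call takes as long as a camera call.
- cams.boxes_of(camera, query): "rect" ([centre column, centre row, width, height] as shares, 0 to 1, of the picture: columns of its width, rows of its height, round what is visible of it).
- cams.outline_of(camera, query): "pixels" (420x560 bool, what is visible of it) and "rect" ([centre column, centre row, width, height] as shares, 0 to 1, of the picture: columns of its width, rows of its height, round what is visible of it).
The state is a dict: "time": time; "joint_positions": joint angles; "joint_vel": joint speeds; "joint_torque": joint torques, N m; "ee_pos": TCP position; "eef_rot": TCP orientation; "ft_force": force on the tool from outside, world axes, zero at the start; "torque": the same for the moment, N m; "width": finger opening in m.
Only numpy, scipy, OpenCV 4.12 (cv2) and the standard library are available. Lean on these libraries where they do the work, as an engineer would, in place of code of your own. Each camera call takes 0.05 s, during which the arm holds its last target.

### The job

First fit the grey drip plate over the two locating pins of the green test-point block, so that the leaning nipple stands in its window and the plate lies flush, and let go of the plate. Then take the black gauge, press its sleeve squarely along the leaning nipple until it snaps on, and push on against the red spring plunger until it is right down. Finish while still gripping the gauge and holding it pressed home there, and leave the other things on the shelf where they are.

Things in the scene. Friction and masses are not known exactly. Their poses are not given: they have to be found in the camera images.
- block_top (a point): Green steel test-point block, fixed: slab 110 (x) x 190 (y) x 14 mm. This point is the centre of its flat top face, 14 mm above the shelf; x, y along the slab, z up. Steel locating pins, 8 mm diameter, 18 mm tall, tapered ends, at (0, -80) and (0, +80) mm from here; a brass nipple rises at (0, +42) mm, leaning 22 degrees from upright towards the block's -x.
- block_pin0 (a point): Tip (top centre) of the locating pin at the block's y = -80 mm, 18 mm above the slab's top; same axes as the block.
- block_pin1 (a point): Tip (top centre) of the locating pin at the block's y = +80 mm, on the nipple's side, 18 mm above the slab's top; same axes as the block.
- nipple_end (a point): Centre of the nipple's end face; z points out along its leaning axis, 45 mm from the slab. Nipple 20 mm in diameter, its last 5 mm tapered to 13. Four sprung steel balls (the snap) stick out of its side to a radius of 13.5 mm, centred 7.5 mm back from the end face. A red plunger 9 mm in diameter stands 9 mm out of the end face.
- plunger (a joint): Sprung red plunger in the nipple's end: how far it is pushed in, m. 0 = free (9 mm proud of the end face), 0.009 = flush with the end face, which is as far as the gauge can push it. Spring about 4 N at first, 13 N right down; it springs back when no longer held.
- plate_fin (a point): Orange grip fin of the loose grey drip plate (0.14 kg), to be gripped across its 10 mm thickness (x); 44 mm long (y), standing 38 mm above the plate's top. This point lies in the fin's middle, 30 mm above the plate's underside (fin top at 44 mm), and at (0, -30) mm from the plate's centre; axes as the plate's.
- plate_under (a point): Centre of the drip plate's underside; z up. Plate 110 (x) x 190 (y) x 6 mm, with through holes of 12 mm at (0, -80) and (0, +80) mm and a window 68 (x) x 48 (y) mm centred at (-8, +42) mm for the nipple. It starts flat on the shelf, fin up. Fitted, this point and its axes coincide with block_top.
- plate_hole0 (a point): Centre of the plate's hole at its y = -80 mm, at the underside; goes over block_pin0.
- plate_hole1 (a point): Centre of the plate's hole at its y = +80 mm, beside the window, at the underside; goes over block_pin1.
- gauge_mid (a point): Loose push-on gauge, about 0.16 kg, standing upright on its sleeve. Black housing 40 x 40 mm (its x, y), 22 to 66 mm above the sleeve's mouth, round dial on top (total height 70 mm); below, a metal sleeve 37 mm in diameter, open below. This point is on the axis, 45 mm above the mouth, where the housing is gripped; z points up to the dial. Any turn about its axis will do on the nipple.
- gauge_mouth (a point): Centre of the sleeve's open end; z points into the gauge. Bore 22 mm deep, 23 mm wide at the lip (first 5 mm), 29 behind. Along the nipple the lip meets the balls with the mouth about 4 mm past the end face, passes them at 10 to 25 N, the bore's floor meets the plunger at 13 mm; snapped on by 17 mm, right down (end face on floor) at 22 mm. Let go, it springs back to about 15 mm.
- bell: White ceramic thimble-shaped bell, 48 mm across, 65 mm tall, loose; origin at the centre of its underside. Bystander.
- shoe_tree: Wooden shoe tree about 245 mm long (along its x), 65 mm high, loose; origin under its middle. Bystander.
- disc_holder: Grey plastic parking disc holder lying flat, 110 x 150 x 8 mm, loose; origin at the centre of its underside. Bystander.
- key_fob: Silver car key fob with a ring, 62 x 34 x 13 mm, loose; origin at the centre of its underside. Bystander.
- dish: Small terracotta bowl, 100 mm across, 35 mm high, loose; origin at the centre of its underside. Bystander.

How it is judged:
By the outcome, as a careful person would: the job done as asked, in the order asked, and still so for the second after the job is handed in, while the arm keeps its last pose, push and grip.
It also fails if it takes over 56 s, if anything falls off the work surface, if the arm or the gripper's body presses on something with over 40 N, if the wrist force passes 120 N, or if a joint passes its speed limit or range.

## Working session

There is one attempt and no reset: what is moved stays moved. The work goes in short steps, Python scripts to look and compute and a tool call to move; the robot and the scene stay as the last step left them, time stands still between calls to the robot, and variables do not carry over. Pictures are saved under pics/ and viewed, and the job is handed in when it is done.

Besides the shell and the picture viewer there is one more tool, called after "Emit:" as name(argument=value, ...) on one line, values as JSON. carry_out: Moves the arm, as the interface text tells. Its arguments: {"type":"object","properties":{"rows":{"type":"array"},"grip_force":{"type":"number"}},"required":["rows"]}

```bash
ls -la; mkdir -p pics; python3 - <<'E'
from bench import r,cams,job
import cv2,json
print(r.read_state(), r.hold_point_z)
for n in("scene","top"):
    c=cams.camera(n); cv2.imwrite(f"pics/{n}0.png",c["img"]); print(n,c["mtx"],c["k1"],c["R"],c["t"])
E
```

```text
total 12
drwxr-xr-x  3 agent agent 4096 Dec  7 16:49 .
drwxr-xr-x 23 root  root  4096 Dec  7 16:49 ..
drwxr-xr-x  2 agent agent 4096 Dec  7 16:49 pics
{'time': 0.0, 'joint_positions': array([-1.15561431,  0.33287081, -0.06473713,  1.46097012,  0.02162102,
        1.34990076, -0.08852535]), 'joint_vel': array([-5.60251456e-04, -2.07109872e-04,  3.10717678e-04,  8.02903547e-05,
        2.35045828e-04, -1.09047447e-03, -5.04403096e-04]), 'joint_torque': array([ 1.46406146e-03, -6.23256969e+01,  2.57414603e-02, -3.89905500e+01,
       -6.12311717e-02,  3.98143684e-02,  1.48327681e-04]), 'ee_pos': array([0.2648787 , 0.56594351, 0.40394076]), 'eef_rot': array([ 2.17129612e-01,  9.76142512e-01, -7.16235119e-04, -1.19846593e-04]), 'ft_force': array([-0.22023414, -0.45069679,  0.3739752 ]), 'torque': array([-0.01761608, -0.01647656,  0.00119949]), 'width': 0.08715816792006971} 0.1635
scene [[424.02898378   0.         283.99812458]
 [  0.         424.02898378 213.38312342]
 [  0.           0.           1.        ]] -0.12671269125346687 [[-0.79390775  0.60777813  0.01778274]
 [ 0.40357352  0.54859064 -0.73224089]
 [-0.45479544 -0.57415508 -0.68081352]] [ 0.43951002 -0.17684604  1.34064267]
top [[434.11346234   0.         278.51231798]
 [  0.         434.11346234 209.01175088]
 [  0.           0.           1.        ]] -0.10906679029223841 [[-0.02620274 -0.99948308  0.01862756]
 [-0.98956611  0.02329284 -0.14218424]
 [ 0.14167685 -0.02215881 -0.98966492]] [-0.00192935  0.52765503  1.05435449]
```

View pics/scene0.png

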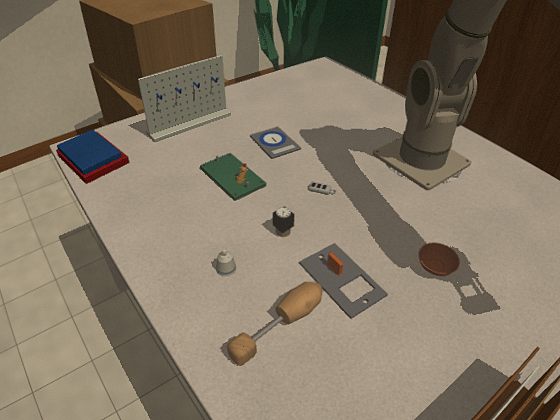

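View pics/top0.png

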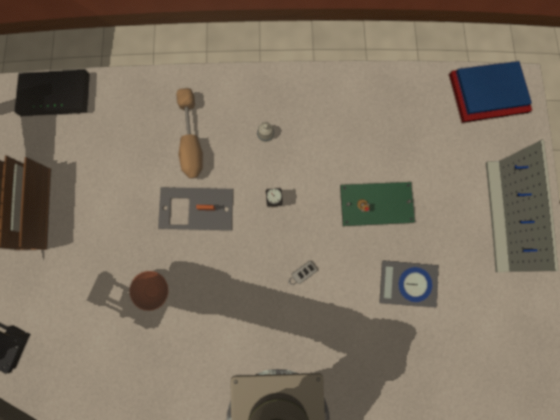

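```bash
cat > h.py <<'E'
import numpy as np,cv2
from scipy.optimize import least_squares
def project(c,X):
    X=np.atleast_2d(X); p=X@c["R"].T+c["t"]; u=p[:,:2]/p[:,2:]
    r2=(u**2).sum(1,keepdims=True); u=u*(1+c["k1"]*r2)
    return u@c["mtx"][:2,:2].T+c["mtx"][:2,2]
def rays(c,px):
    px=np.atleast_2d(np.asarray(px,float)).reshape(-1,1,2)
    u=cv2.undistortPoints(px,c["mtx"],np.array([c["k1"],0,0,0.]),None,None).reshape(-1,2)
    d=np.c_[u,np.ones(len(u))]@c["R"]; o=-c["R"].T@c["t"]
    return o,d/np.linalg.norm(d,axis=1,keepdims=True)
def onplane(c,px,z):
    o,d=rays(c,px); s=(z-o[2])/d[:,2]; return o+d*s[:,None]
def contour(mask):
    cs,_=cv2.findContours(mask.astype(np.uint8),cv2.RETR_EXTERNAL,cv2.CHAIN_APPROX_NONE)
    return max(cs,key=cv2.contourArea).reshape(-1,2).astype(float)
def box(lx,ly,z0,z1):
    return np.array([[a*lx/2,b*ly/2,z] for a in(-1,1) for b in(-1,1) for z in(z0,z1)])
def pose(V,x,y,yaw):
    cth,s=np.cos(yaw),np.sin(yaw); return V@np.array([[cth,s,0],[-s,cth,0],[0,0,1]])+[x,y,0]
def fit(cm,V,x0,f=1.0):
    """cm: list of (cam,contour pts); V box verts; fit silhouette x,y,yaw"""
    def res(p):
        o=[]
        for c,ct in cm:
            h=cv2.convexHull(project(c,pose(V,*p)).astype(np.float32))
            o+= [cv2.pointPolygonTest(h,(float(a),float(b)),True) for a,b in ct]
        return np.array(o)+0.3   # contour pixel centres lie ~0.5px inside
    s=least_squares(res,x0,loss="soft_l1",f_scale=f,x_scale=[.01,.01,.05],diff_step=1e-4)
    return s.x,np.median(np.abs(s.fun))
E
python3 - <<'E'
from bench import r,cams,job
from h import *
for n in("scene","top"):
    c=cams.camera(n)
    print(n,"cam at",-c["R"].T@c["t"])
    vis=c["img"].copy()
    for q in["plate_under","block_top","nipple_end","gauge_mid","plate_fin","plate_hole0","plate_hole1","block_pin0","block_pin1","gauge_mouth","bell","shoe_tree","disc_holder","key_fob","dish"]:
        b=cams.boxes_of(n,q)
        print(q,[(round(k["confidence"],2),[round(float(v),1) for v in np.array(k["rect"])*[560,420,560,420]]) for k in b][:2])
E
```

```text
scene cam at [1.03001897 0.59962831 0.77541807]
plate_under [(0.63, [342.1, 281.6, 84.6, 71.7])]
block_top [(0.57, [235.3, 177.0, 63.2, 50.1])]
nipple_end [(0.42, [240.4, 172.8, 12.2, 22.0])]
gauge_mid [(0.86, [285.8, 220.0, 22.4, 27.3])]
plate_fin [(0.68, [342.0, 283.5, 84.6, 73.3])]
plate_hole0 [(0.71, [343.3, 280.1, 87.0, 74.5])]
plate_hole1 [(0.71, [343.3, 280.1, 87.0, 74.5])]
block_pin0 [(0.8, [235.2, 174.3, 62.2, 44.9]), (0.42, [438.9, 259.3, 39.1, 31.4])]
block_pin1 [(0.8, [235.2, 174.3, 62.2, 44.9]), (0.42, [438.9, 259.3, 39.1, 31.4])]
gauge_mouth [(0.65, [282.1, 223.5, 19.7, 26.2])]
bell [(0.76, [223.6, 262.8, 24.0, 31.8]), (0.22, [283.7, 223.1, 24.2, 26.5])]
shoe_tree [(0.97, [273.6, 323.7, 91.0, 83.3])]
disc_holder [(0.78, [274.2, 143.9, 49.7, 30.2])]
key_fob [(0.65, [317.6, 185.3, 22.7, 15.7]), (0.51, [234.3, 178.7, 67.4, 48.8])]
dish [(0.67, [438.9, 260.7, 37.1, 32.9])]
top cam at [0.37272135 0.00914431 1.11851782]
plate_under [(0.74, [196.1, 208.1, 81.2, 42.3])]
block_top [(0.73, [377.8, 204.1, 76.5, 47.0])]
nipple_end []
gauge_mid [(0.56, [271.8, 199.0, 19.5, 18.6])]
plate_fin [(0.82, [194.2, 209.7, 78.6, 40.3])]
plate_hole0 [(0.89, [195.7, 208.2, 76.5, 42.7]), (0.54, [189.8, 134.4, 27.0, 90.7])]
plate_hole1 [(0.89, [195.7, 208.2, 76.5, 42.7]), (0.54, [189.8, 134.4, 27.0, 90.7])]
block_pin0 [(0.58, [375.5, 203.5, 74.8, 44.4]), (0.4, [194.8, 207.2, 75.7, 40.2])]
block_pin1 [(0.58, [375.5, 203.5, 74.8, 44.4]), (0.4, [194.8, 207.2, 75.7, 40.2])]
gauge_mouth [(0.74, [195.0, 206.3, 73.0, 37.9]), (0.55, [274.2, 198.7, 21.3, 19.4])]
bell [(0.56, [265.3, 133.0, 16.4, 18.2]), (0.2, [190.2, 134.4, 23.7, 89.3])]
shoe_tree [(0.95, [190.0, 134.9, 27.5, 88.6]), (0.74, [195.8, 207.4, 75.5, 39.9])]
disc_holder [(0.69, [409.4, 283.2, 57.3, 49.2])]
key_fob [(0.62, [306.2, 274.5, 21.9, 26.3]), (0.41, [149.1, 289.3, 38.9, 44.3])]
dish [(0.89, [149.7, 289.4, 39.5, 43.8]), (0.6, [195.8, 206.1, 74.1, 43.5])]
```

```bash
python3 - <<'E'
from bench import r,cams,job
from h import *
import pickle
C={};M={}
for n in("scene","top"):
    C[n]=cams.camera(n)
    for q in["plate_under","block_top","gauge_mid"]:
        o=cams.outline_of(n,q)
        if o: M[n,q]=(o[0]["confidence"],o[0]["pixels"],o[0]["rect"])
pickle.dump((C,M),open("d0.pkl","wb"))
print(r.read_state()["time"])
for n in C:
    v=cv2.resize(C[n]["img"],None,fx=1,fy=1)
    for k in M:
        if k[0]==n: cv2.drawContours(v,[contour(M[k][1]).astype(int).reshape(-1,1,2)],-1,(0,255,255),1); print(k,M[k][0])
    x0,y0,w,hh=(190,130,200,190) if n=="scene" else (150,170,280,70)
    f=4 if n=="scene" else 2.8
    f=min(800/w,600/hh)
    cv2.imwrite(f"pics/{n}1.png",cv2.resize(v[y0:y0+hh,x0:x0+w],None,fx=f,fy=f,interpolation=cv2.INTER_NEAREST)[:600,:800])
for q,V,x0 in(("plate_under",box(.11,.19,0,.006),(.4,.25,0)),("block_top",box(.11,.19,0,.014),(.4,-.2,0))):
    for cs in(["scene"],["top"],["scene","top"]):
        cm=[(C[n],contour(M[n,q][1])) for n in cs if (n,q) in M]
        if cs==["scene"] or cs==["top"]:
            P=onplane(cm[0][0],cm[0][1],V[:,2].max()); print(q,cs,cv2.minAreaRect((P[:,:2]*1000).astype(np.float32)))
        m=np.mean([onplane(c,ct,0.01).mean(0) for c,ct in cm],0)
        print(q,cs,fit(cm,V,(m[0],m[1],0)))
E
```

```text
2.1
('scene', 'plate_under') 0.32
('scene', 'block_top') 0.64
('scene', 'gauge_mid') 0.82
('top', 'plate_under') 0.94
('top', 'block_top') 0.7
('top', 'gauge_mid') 0.59
plate_under ['scene'] ((536.6069946289062, -275.1876220703125), (119.22284698486328, 213.84800720214844), 1.3085417747497559)
plate_under ['scene'] (array([ 0.53560579, -0.27584104,  0.        ]), np.float64(0.537111808401235))
plate_under ['top'] ((539.7810668945312, 201.11839294433594), (191.5259552001953, 109.49070739746094), 87.1824951171875)
plate_under ['top'] (array([ 5.40124916e-01,  2.01013051e-01, -7.43558764e-05]), np.float64(0.8809034874549508))
plate_under ['scene', 'top'] (array([0.53955818, 0.09451489, 0.        ]), np.float64(38.96552197360211))
block_top ['scene'] ((540.3704833984375, -266.5065612792969), (120.98356628417969, 214.6969757080078), 1.2170135974884033)
block_top ['scene'] (array([ 0.53871537, -0.2699047 ,  0.        ]), np.float64(0.6855492775566554))
block_top ['top'] ((541.30712890625, -272.844482421875), (111.8441162109375, 192.17031860351562), 1.1394751071929932)
block_top ['top'] (array([ 0.54141897, -0.27411562,  0.00520919]), np.float64(1.0647451744391054))
block_top ['scene', 'top'] (array([ 5.40277507e-01, -2.73394148e-01, -4.50206322e-08]), np.float64(0.9804006702481125))
```

View pics/scene1.png

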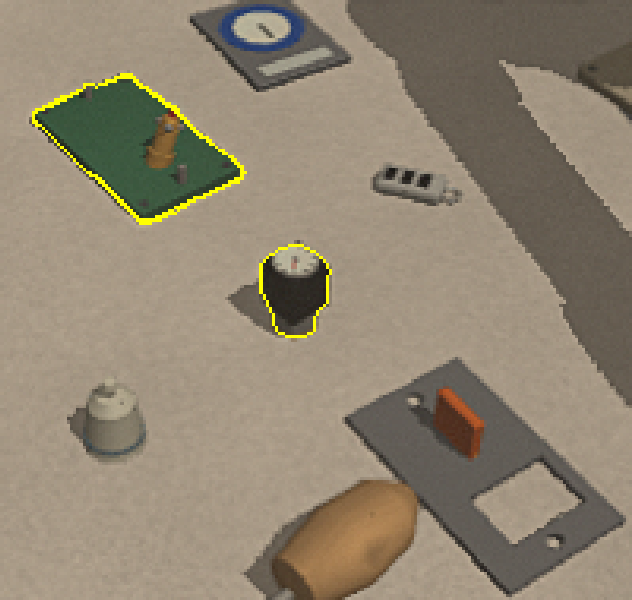

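View pics/top1.png

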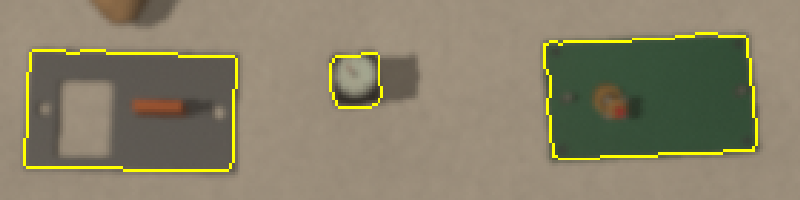

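```bash
cat >> h.py <<'E'
def fit(cm,V,x0,f=1.0,off=0.0):
    S=np.array([.01,.01,.05]); x0=np.array(x0,float)
    def res(q):
        p=x0+q*S; o=[]
        for c,ct in cm:
            h=cv2.convexHull(project(c,pose(V,*p)).astype(np.float32))
            o+= [cv2.pointPolygonTest(h,(float(a),float(b)),True) for a,b in ct]
        return np.array(o)-off
    s=least_squares(res,np.zeros(3),loss="soft_l1",f_scale=f,diff_step=1e-2)
    s=least_squares(res,s.x+1e-3,loss="soft_l1",f_scale=f,diff_step=1e-2)
    return x0+s.x*S,np.median(np.abs(s.fun))
def subcontour(score,thr,roi,k=6):
    """contour of score>thr in roi (x0,y0,w,h), upsampled k, in pixel coords"""
    x0,y0,w,h=roi; a=cv2.resize(score[y0:y0+h,x0:x0+w].astype(np.float32),None,fx=k,fy=k,interpolation=cv2.INTER_CUBIC)
    ct=contour(a>thr); return (ct+0.5)/k-0.5+[x0,y0], a
E
python3 - <<'E'
import pickle
from h import *
C,M=pickle.load(open("d0.pkl","rb"))
I={n:C[n]["img"].astype(np.float32) for n in C}
def green(i): return i[...,1]-i[...,2]
def val(i): return 255-i.max(-1)
print("grn scene",green(I["scene"])[165:185:5,215:260:8].astype(int).tolist(), "bg",green(I["scene"])[210,200:240:10])
print("grn top",green(I["top"])[190:220:8,330:420:10].astype(int).tolist())
print("plate scene",I["scene"].max(-1)[270:290:5,300:390:10].astype(int).tolist())
print("plate top",I["top"].max(-1)[195:225:8,150:245:10].astype(int).tolist())
E
```

```text
grn scene [[28, 26, 24, 28, -11, -14], [27, 28, 24, 10, -6, -15], [30, 26, 28, -30, 26, 30], [11, 28, 27, -32, 28, 26]] bg [-15. -14. -15. -13.]
grn top [[-13, 1, 23, 25, 25, 25, 25, 25, 21], [-12, -5, 23, 16, 26, 25, 25, 24, 21], [-13, -9, 21, -24, 6, 25, 25, 24, 24], [-13, -12, 23, 25, 24, 25, 24, 24, 25]]
plate scene [[167, 96, 94, 77, 122, 99, 94, 161, 160], [165, 79, 99, 97, 97, 96, 67, 169, 166], [171, 169, 94, 94, 99, 80, 167, 96, 168], [102, 141, 127, 98, 96, 165, 168, 78, 173]]
plate top [[156, 116, 94, 93, 93, 91, 92, 92, 91, 156], [153, 105, 96, 157, 101, 98, 93, 91, 93, 158], [152, 99, 94, 155, 96, 92, 90, 93, 92, 156], [153, 96, 116, 153, 96, 94, 93, 92, 92, 157]]
```

```bash
cat > m0.py <<'E'
import pickle
from h import *
C,M=pickle.load(open("d0.pkl","rb"))
I={n:C[n]["img"].astype(np.float32) for n in C}
R={}
bl={"scene":(190,140,90,70),"top":(325,165,105,80)}
pl={"scene":(290,235,105,90),"top":(150,175,95,65)}
cb={};cp={}
for n in C:
    cb[n],_=subcontour(I[n][...,1]-I[n][...,2],6,bl[n])
    s=130-I[n].max(-1)+0; s=np.where(I[n][...,2]-I[n][...,0]>45,-40,s)  # drop brown
    cp[n],_=subcontour(s,0,pl[n])
    for nm,ct,z in(("block",cb,.014),("plate",cp,.006)):
        P=onplane(C[n],ct[n],z); print(nm,n,cv2.minAreaRect((P[:,:2]*1000).astype(np.float32)))
for nm,ct,V,x0 in(("block",cb,box(.11,.19,0,.014),(.54,-.272,.03)),("plate",cp,box(.11,.19,0,.006),(.54,.2,-.02))):
    for cs in(["scene"],["top"],["scene","top"]):
        p,e=fit([(C[n],ct[n]) for n in cs],V,x0,f=.3); print(nm,cs,(p[:2]*1000).round(2),np.degrees(p[2]).round(2),e.round(3))
E
python3 m0.py
```

```text
block scene ((542.6376953125, -265.4204406738281), (116.54166412353516, 201.83905029296875), 1.2044472694396973)
plate scene ((542.0071411132812, 202.738525390625), (193.63284301757812, 115.83627319335938), 86.81999969482422)
block top ((539.9164428710938, -272.7659912109375), (108.26634216308594, 189.4912109375), 1.2076815366744995)
plate top ((539.2100830078125, 198.80191040039062), (194.93199157714844, 112.88951110839844), 87.21322631835938)
block ['scene'] [ 540. -272.] 1.72 0.834
block ['top'] [ 540.9  -274.24] 1.62 0.818
block ['scene', 'top'] [ 539.96 -273.72] 1.54 0.831
plate ['scene'] [539.86 201.68] -2.84 0.097
plate ['top'] [539.35 199.22] -1.15 0.466
plate ['scene', 'top'] [539.57 200.88] -2.8 0.172
```

```bash
cat >> h.py <<'E'
from scipy.optimize import minimize
def fit(cm,V,x0,f=0.5,off=0.0):
    S=np.array([.01,.01,.05]); x0=np.array(x0,float)
    def res(q):
        p=x0+q*S; o=[]
        for c,ct in cm:
            h=project(c,pose(V,*p)); h=cv2.convexHull((h*100).astype(np.float32))
            o+= [cv2.pointPolygonTest(h,(float(a)*100,float(b)*100),True)/100 for a,b in ct]
        return np.array(o)-off
    cost=lambda q:np.sum(np.sqrt(1+(res(q)/f)**2)-1)
    s=minimize(cost,np.zeros(3),method="Nelder-Mead",options=dict(initial_simplex=np.r_[np.zeros((1,3)),np.eye(3)*.7],xatol=1e-3,fatol=1e-3,maxiter=400))
    return x0+s.x*S,np.median(np.abs(res(s.x)))
E
python3 m0.py
```

```text
block scene ((542.6376953125, -265.4204406738281), (116.54166412353516, 201.83905029296875), 1.2044472694396973)
plate scene ((542.0071411132812, 202.738525390625), (193.63284301757812, 115.83627319335938), 86.81999969482422)
block top ((539.9164428710938, -272.7659912109375), (108.26634216308594, 189.4912109375), 1.2076815366744995)
plate top ((539.2100830078125, 198.80191040039062), (194.93199157714844, 112.88951110839844), 87.21322631835938)
block ['scene'] [ 539.37 -273.55] 1.23 0.762
block ['top'] [ 540.89 -274.27] 1.6 0.82
block ['scene', 'top'] [ 540.13 -273.75] 1.36 0.84
plate ['scene'] [539.86 201.68] -2.84 0.097
plate ['top'] [539.29 199.36] -2.71 0.225
plate ['scene', 'top'] [539.57 200.88] -2.8 0.172
```

```bash
cat > plan.py <<'E'
import sys,numpy as np
from scipy.spatial.transform import Rotation as Ro
from bench import r
s=r.read_state(); R=Ro.from_quat(s["eef_rot"]).as_matrix()
a=[float(v) for v in sys.argv[1:]]
print("t",s["time"],"pos",s["ee_pos"].round(4),"tooly deg",np.degrees(np.arctan2(R[1,1],R[0,1])).round(2),"zaxis",R[:,2].round(4),"F",s["ft_force"].round(2),"T",s["torque"].round(3),"w",s["width"].round(4)); print("q",s["joint_positions"].round(3))
if len(a)>=3: print("shift now axes mm",(R.T@(np.array(a[:3])-s["ee_pos"])*1000).round(1))
if len(a)>=4:
    yaw=-(a[3]-np.degrees(np.arctan2(R[1,1],R[0,1]))); print("yaw",yaw)
    R2=R@Ro.from_euler("z",yaw,degrees=True).as_matrix(); print("shift after yaw mm",(R2.T@(np.array(a[:3])-s["ee_pos"])*1000).round(1))
E
python3 plan.py .538 .171 .25 -2.8
```

```text
Traceback (most recent call last):
  File "plan.py", line 6, in <module>
    print("t",s["time"],"pos",s["ee_pos"].round(4),"tooly deg",np.degrees(np.arctan2(R[1,1],R[0,1])).round(2),"zaxis",R[:,2].round(4),"F",s["ft_force"].round(2),"T",s["torque"].round(3),"w",s["width"].round(4)); print("q",s["joint_positions"].round(3))
                                                                                                                                                                                              ^^^^^^^^^^^^^^^^
AttributeError: 'float' object has no attribute 'round'
```

Emit:
carry_out(rows=[{"jaw":0.06,"delta_pos":[0,0,0],"yaw":8.4},{"jaw":0.06,"delta_pos":[0,0,0],"yaw":8.4},{"jaw":0.06,"delta_pos":[0,0,0],"yaw":8.4},{"jaw":0.06,"delta_pos":[0,0,0],"yaw":8.4},{"jaw":0.06,"delta_pos":[0,0,0],"yaw":8.4},{"jaw":0.06,"delta_pos":[0,0,0],"yaw":8.4},{"jaw":0.06,"delta_pos":[0,0,0],"yaw":8.4},{"jaw":0.06,"delta_pos":[0,0,0],"yaw":8.4}], grip_force=40)

```text
time: 2.9
ee_pos: [0.2649, 0.5661, 0.4048]
eef_rot: [0.723, 0.691, 0.0, -0.0]
ft_force: [-0.4, -0.4, -0.6]
width: 0.0605
```

```bash
python3 plan.py .538 .171 .26 -2.8
```

```text
Traceback (most recent call last):
  File "plan.py", line 6, in <module>
    print("t",s["time"],"pos",s["ee_pos"].round(4),"tooly deg",np.degrees(np.arctan2(R[1,1],R[0,1])).round(2),"zaxis",R[:,2].round(4),"F",s["ft_force"].round(2),"T",s["torque"].round(3),"w",s["width"].round(4)); print("q",s["joint_positions"].round(3))
                                                                                                                                                                                              ^^^^^^^^^^^^^^^^
AttributeError: 'float' object has no attribute 'round'
```

```bash
sed -i 's/s\["width"\].round(4)/round(s["width"],4)/' plan.py; python3 plan.py .538 .171 .26 -2.8
```

```text
t 2.9 pos [0.2649 0.5661 0.4048] tooly deg -2.63 zaxis [-0.e+00  1.e-04 -1.e+00] F [-0.38 -0.41 -0.59] T [-0.048  0.065 -0.041] w 0.0605
q [-1.279  0.329  0.093  1.468 -0.031  1.346 -1.23 ]
shift now axes mm [-382.2  290.9  144.7]
yaw 0.17309666024326686
shift after yaw mm [-381.3  292.   144.7]
```

Emit:
carry_out(rows=[{"jaw":0.06,"delta_pos":[-0.038,0.029,0],"yaw":0.17},{"jaw":0.06,"delta_pos":[-0.038,0.029,0],"yaw":0},{"jaw":0.06,"delta_pos":[-0.038,0.029,0],"yaw":0},{"jaw":0.06,"delta_pos":[-0.038,0.029,0],"yaw":0},{"jaw":0.06,"delta_pos":[-0.038,0.029,0],"yaw":0},{"jaw":0.06,"delta_pos":[-0.038,0.029,0],"yaw":0},{"jaw":0.06,"delta_pos":[-0.038,0.029,0],"yaw":0},{"jaw":0.06,"delta_pos":[-0.038,0.029,0],"yaw":0},{"jaw":0.06,"delta_pos":[-0.038,0.029,0],"yaw":0},{"jaw":0.06,"delta_pos":[-0.038,0.029,0],"yaw":0}])

```text
time: 3.9
ee_pos: [0.5393, 0.1723, 0.4051]
eef_rot: [0.722, 0.692, 0.0, -0.0]
ft_force: [0.3, 0.1, 0.2]
width: 0.0597
```

```bash
python3 plan.py .538 .171 .25 -2.8
```

```text
t 3.9 pos [0.5393 0.1723 0.4051] tooly deg -2.44 zaxis [ 6.e-04  6.e-04 -1.e+00] F [0.3  0.13 0.19] T [ 0.005  0.013 -0.031] w 0.0597
q [-0.738  0.203  0.403  1.642 -0.082  1.313 -0.364]
shift now axes mm [ -1.5  -1.3 155.1]
yaw 0.36146129035472985
shift after yaw mm [ -1.5  -1.3 155.1]
```

Emit:
carry_out(rows=[{"jaw":0.06,"delta_pos":[-0.001,-0.001,0.045],"yaw":0.3},{"jaw":0.06,"delta_pos":[0,0,0.045],"yaw":0},{"jaw":0.06,"delta_pos":[0,0,0.045],"yaw":0},{"jaw":0.06,"delta_pos":[0,0,0.035],"yaw":0},{"jaw":0.06,"delta_pos":[0,0,0.02],"yaw":0},{"jaw":0.06,"delta_pos":[0,0,0.012],"yaw":0},{"jaw":0.06,"delta_pos":[0,0,0.009],"yaw":0},{"jaw":0.06,"delta_pos":[0,0,0],"yaw":0}])

```text
time: 4.7
ee_pos: [0.5375, 0.1732, 0.1934]
eef_rot: [0.724, 0.69, -0.0, -0.0]
ft_force: [-0.4, -0.7, -0.1]
width: 0.0602
```

```bash
python3 plan.py .538 .171 .1935 -2.8;python3 - <<'E'
from bench import cams
import cv2,numpy as np
a=cams.camera("scene")["img"];b=cams.camera("top")["img"]
cv2.imwrite("pics/p2.png",np.hstack([cv2.resize(a[220:340,270:410],None,fx=3,fy=3),cv2.resize(b[160:280,150:270],None,fx=3,fy=3)]))
E
```

```text
t 4.7 pos [0.5375 0.1732 0.1934] tooly deg -2.75 zaxis [-5.e-04 -2.e-04 -1.e+00] F [-0.44 -0.74 -0.13] T [-0.109 -0.017  0.01 ] w 0.0602
q [-0.692  0.43   0.358  1.849 -0.188  0.896 -0.293]
shift now axes mm [-2.2  0.7 -0.1]
yaw 0.05171888762911747
shift after yaw mm [-2.2  0.7 -0.1]
```

View pics/p2.png

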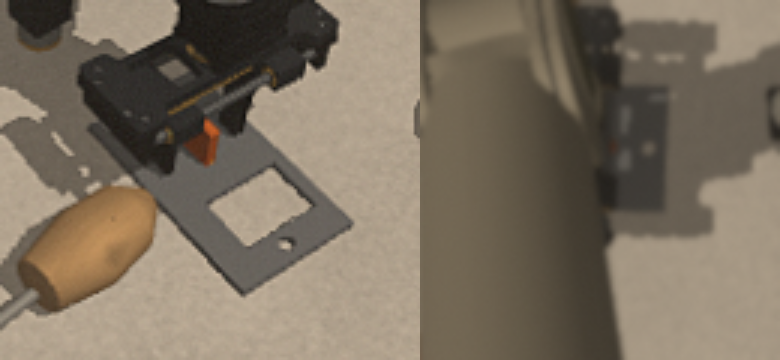

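Emit:
carry_out(rows=[{"jaw":0.0,"delta_pos":[0,0,0],"yaw":0},{"jaw":0.0,"delta_pos":[0,0,0],"yaw":0},{"jaw":0.0,"delta_pos":[0,0,0],"yaw":0},{"jaw":0.0,"delta_pos":[0,0,0],"yaw":0},{"jaw":0.0,"delta_pos":[0,0,0],"yaw":0},{"jaw":0.0,"delta_pos":[0,0,0],"yaw":0}], grip_force=60)

```text
time: 5.4
ee_pos: [0.5375, 0.1732, 0.1938]
eef_rot: [0.724, 0.69, 0.0, -0.0]
ft_force: [0.5, -0.5, 0.2]
width: 0.0198
```

Emit:
carry_out(rows=[{"jaw":0.0,"delta_pos":[0,0,0],"yaw":0},{"jaw":0.0,"delta_pos":[0,0,0],"yaw":0},{"jaw":0.0,"delta_pos":[0,0,0],"yaw":0},{"jaw":0.0,"delta_pos":[0,0,0],"yaw":0}])

```text
time: 5.8
ee_pos: [0.5375, 0.1732, 0.1937]
eef_rot: [0.724, 0.69, 0.0, -0.0]
ft_force: [0.2, -0.1, -0.3]
width: 0.0094
```

Emit:
carry_out(rows=[{"jaw":0.0,"delta_pos":[0,0,-0.01],"yaw":0},{"jaw":0.0,"delta_pos":[0,0,-0.02],"yaw":0},{"jaw":0.0,"delta_pos":[0,0,-0.03],"yaw":0},{"jaw":0.0,"delta_pos":[0,0,-0.04],"yaw":0},{"jaw":0.0,"delta_pos":[0,0,-0.03],"yaw":0},{"jaw":0.0,"delta_pos":[0,0,0],"yaw":0}])

```text
time: 6.4
ee_pos: [0.5386, 0.1731, 0.3288]
eef_rot: [0.724, 0.69, 0.004, 0.001]
ft_force: [-0.2, 0.2, -1.7]
width: 0.0094
```

```bash
python3 plan.py .538 .171 .1935 -2.8;python3 - <<'E'
from bench import cams
import cv2,numpy as np
a=cams.camera("scene")["img"];b=cams.camera("top")["img"]
cv2.imwrite("pics/p3.png",np.hstack([cv2.resize(a[160:340,250:410],None,fx=3,fy=3),cv2.resize(b[160:340,150:250],None,fx=3,fy=3)]))
E
```

```text
t 6.4 pos [0.5386 0.1731 0.3288] tooly deg -2.78 zaxis [ 0.0067  0.0036 -1.    ] F [-0.17  0.22 -1.68] T [-0.136  0.049  0.043] w 0.0094
q [-0.732  0.261  0.398  1.742 -0.111  1.153 -0.35 ]
shift now axes mm [ -2.7  -1.4 135.3]
yaw 0.01931851580058419
shift after yaw mm [ -2.7  -1.4 135.3]
```

View pics/p3.png

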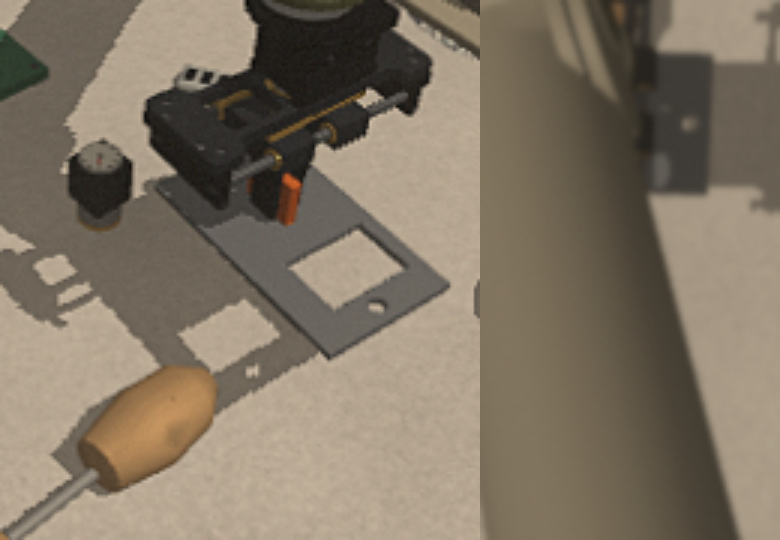

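Emit:
carry_out(rows=[{"jaw":0.0,"delta_pos":[0,0,0],"yaw":-4.2},{"jaw":0.0,"delta_pos":[-0.02,0,0],"yaw":0},{"jaw":0.0,"delta_pos":[-0.045,0,0],"yaw":0},{"jaw":0.0,"delta_pos":[-0.05,0,0],"yaw":0},{"jaw":0.0,"delta_pos":[-0.05,0,0],"yaw":0},{"jaw":0.0,"delta_pos":[-0.05,0,0],"yaw":0},{"jaw":0.0,"delta_pos":[-0.05,0,0],"yaw":0},{"jaw":0.0,"delta_pos":[-0.05,0,0],"yaw":0},{"jaw":0.0,"delta_pos":[-0.05,0,0],"yaw":0},{"jaw":0.0,"delta_pos":[-0.045,0,0],"yaw":0}])

```text
time: 7.5
ee_pos: [0.5469, -0.239, 0.3223]
eef_rot: [0.698, 0.716, -0.001, -0.001]
ft_force: [0.9, 0.0, -1.0]
width: 0.0095
```

Emit:
carry_out(rows=[{"jaw":0.0,"delta_pos":[-0.02,0,0],"yaw":0},{"jaw":0.0,"delta_pos":[0,0,0],"yaw":0},{"jaw":0.0,"delta_pos":[0,0,0],"yaw":0}])

```text
time: 7.8
ee_pos: [0.548, -0.2565, 0.3223]
eef_rot: [0.698, 0.716, -0.001, -0.001]
ft_force: [-0.1, -0.1, -1.7]
width: 0.0095
```

```bash
python3 plan.py .5407 -.3015 .2935 1.4;python3 - <<'E'
from bench import cams
import cv2,numpy as np
a=cams.camera("scene")["img"];b=cams.camera("top")["img"]
cv2.imwrite("pics/p4a.png",a);cv2.imwrite("pics/p4b.png",b)
E
```

```text
t 7.8 pos [ 0.548  -0.2565  0.3223] tooly deg 1.41 zaxis [-2.5e-03  9.0e-04 -1.0e+00] F [-0.05 -0.11 -1.72] T [-0.034  0.025  0.022] w 0.0095
q [-0.124  0.389  0.614  1.649 -0.238  1.183  0.57 ]
shift now axes mm [-44.9  -8.3  28.7]
yaw 0.006292682693575857
shift after yaw mm [-44.9  -8.3  28.7]
```

View pics/p4a.png

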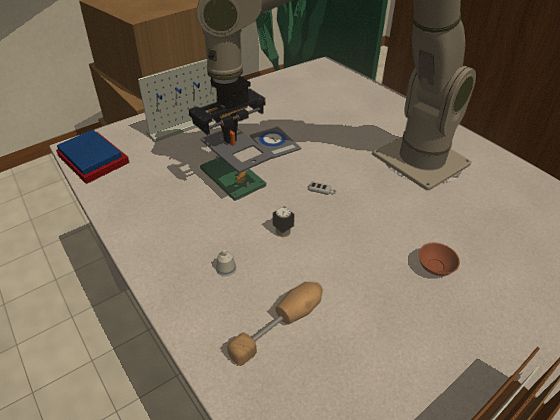

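View pics/p4b.png

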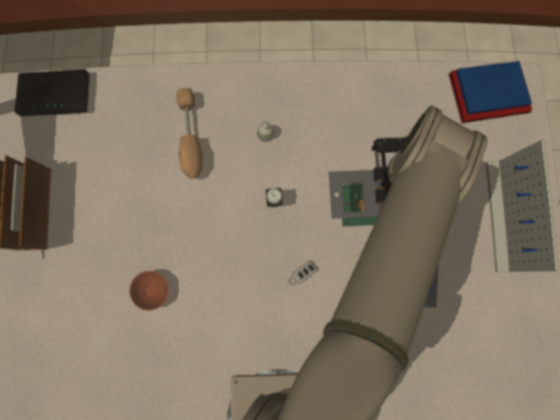

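Emit:
carry_out(rows=[{"jaw":0.0,"delta_pos":[-0.02,-0.004,0],"yaw":0},{"jaw":0.0,"delta_pos":[-0.02,-0.004,0.02],"yaw":0},{"jaw":0.0,"delta_pos":[-0.005,0,0.02],"yaw":0},{"jaw":0.0,"delta_pos":[0,0,0.005],"yaw":0},{"jaw":0.0,"delta_pos":[0,0,0],"yaw":0}])

```text
time: 8.4
ee_pos: [0.5418, -0.3003, 0.278]
eef_rot: [0.698, 0.717, -0.0, -0.001]
ft_force: [0.9, -0.7, -0.6]
width: 0.0099
```

```bash
python3 plan.py .5407 -.3015 .2695 1.4;python3 - <<'E'
from bench import cams
import cv2,numpy as np,pickle
C={n:cams.camera(n) for n in("scene","top")}
pickle.dump(C,open("d5.pkl","wb"))
a=C["scene"]["img"];b=C["top"]["img"]
cv2.imwrite("pics/p5a.png",cv2.resize(a[80:220,180:320],None,fx=4,fy=4,interpolation=cv2.INTER_CUBIC));cv2.imwrite("pics/p5b.png",cv2.resize(b[120:260,310:450],None,fx=4,fy=4,interpolation=cv2.INTER_CUBIC))
E
```

```text
t 8.4 pos [ 0.5418 -0.3003  0.278 ] tooly deg 1.55 zaxis [-0.0015  0.0014 -1.    ] F [ 0.9  -0.67 -0.59] T [-0.066  0.049 -0.021] w 0.0099
q [-0.034  0.469  0.605  1.651 -0.291  1.115  0.676]
shift now axes mm [-1.2 -1.1  8.5]
yaw 0.14533755197332465
shift after yaw mm [-1.2 -1.1  8.5]
```

View pics/p5a.png

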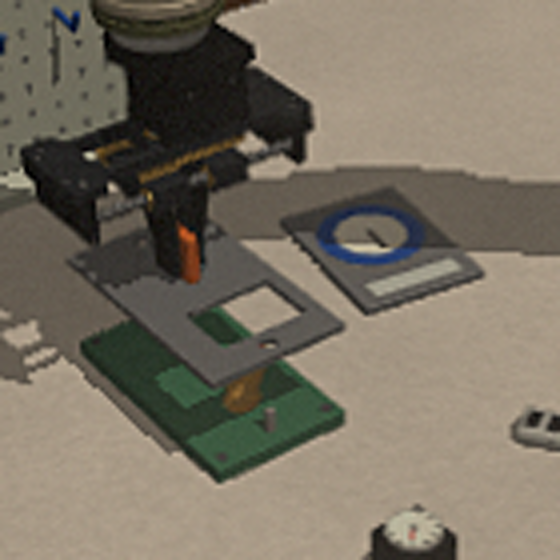

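View pics/p5b.png

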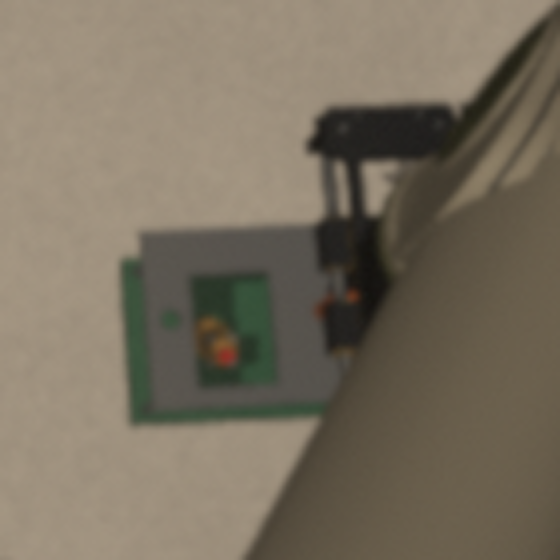

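```bash
python3 - <<'E'
import pickle
from h import *
C,M=pickle.load(open("d0.pkl","rb"))
a=C["scene"]["img"][145:205,195:275]; b=C["top"]["img"][175:235,330:425]
cv2.imwrite("pics/q1.png",cv2.resize(a,None,fx=10,fy=10,interpolation=cv2.INTER_CUBIC))
cv2.imwrite("pics/q2.png",cv2.resize(b,None,fx=8.4,fy=8.4,interpolation=cv2.INTER_CUBIC))
for n,p,o,f in(("scene",(.5394,-.2735,np.radians(1.3)),(195,145),10),("top",(.5409,-.2743,np.radians(1.6)),(330,175),8.4)):
    P=pose(np.array([[0,-.08,.032],[0,.08,.032],[0,-.08,.014],[0,.08,.014],[-.0169,.042,.014+.0417]]),*p)
    px=project(C[n],P); print(n,px.round(1).tolist(),((px-o+.5)*f-.5).round(0).tolist())
E
```

```text
scene [[216.4, 155.3], [246.7, 181.4], [216.9, 160.1], [247.0, 186.4], [243.6, 166.0]] [[219.0, 107.0], [522.0, 369.0], [224.0, 156.0], [525.0, 419.0], [491.0, 214.0]]
top [[409.8, 200.2], [348.7, 203.3], [407.7, 201.4], [347.4, 204.4], [365.9, 207.8]] [[674.0, 216.0], [160.0, 242.0], [656.0, 225.0], [150.0, 251.0], [305.0, 279.0]]
```

View pics/q1.png

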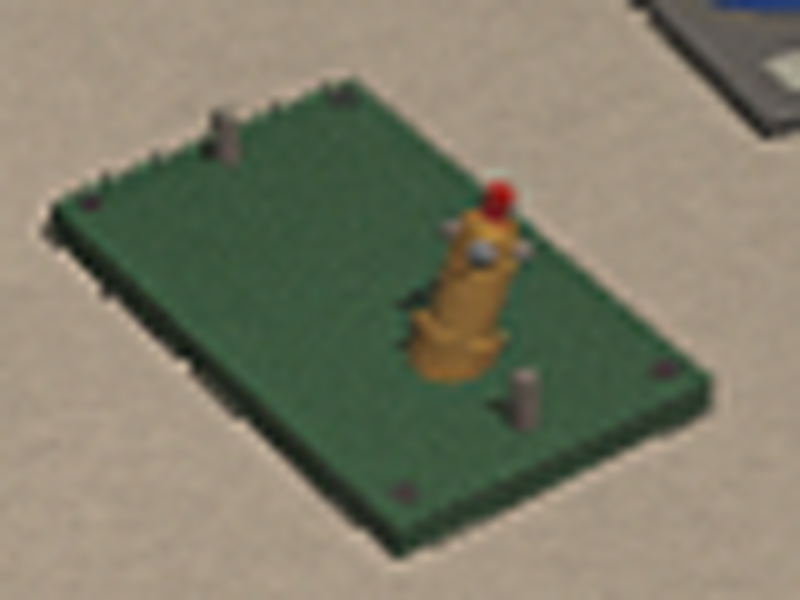

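View pics/q2.png

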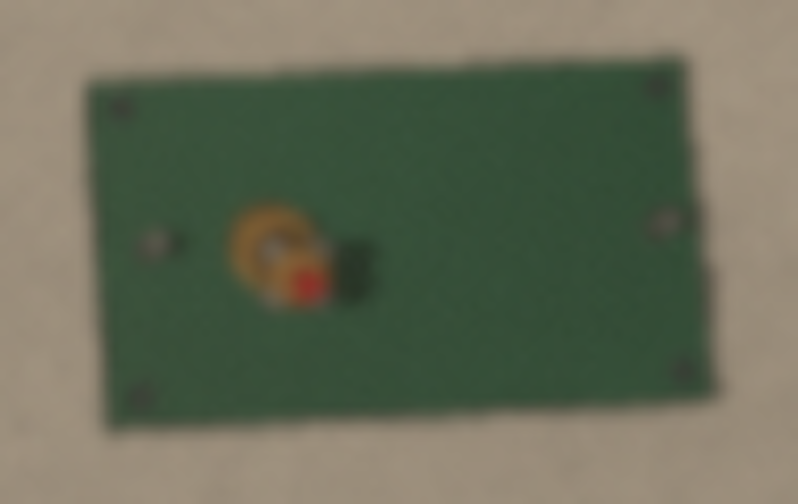

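```bash
cat > ov.py <<'E'
import pickle,sys
from h import *
def model():
    z=.006
    rect=lambda cx,cy,lx,ly,z:[[cx+a*lx/2,cy+b*ly/2,z] for a,b in((-1,-1),(1,-1),(1,1),(-1,1),(-1,-1))]
    circ=lambda y,d,z:[[d/2*np.cos(t),y+d/2*np.sin(t),z] for t in np.linspace(0,6.283,25)]
    return [np.array(q) for q in(rect(0,0,.11,.19,z),rect(-.008,.042,.068,.048,z),circ(.08,.012,z),circ(-.08,.012,z))]
def blockm():
    rect=lambda cx,cy,lx,ly,z:[[cx+a*lx/2,cy+b*ly/2,z] for a,b in((-1,-1),(1,-1),(1,1),(-1,1),(-1,-1))]
    circ=lambda y,d,z:[[d/2*np.cos(t),y+d/2*np.sin(t),z] for t in np.linspace(0,6.283,25)]
    return [np.array(q) for q in(rect(0,0,.11,.19,.014),circ(.08,.008,.032),circ(-.08,.008,.032))]
def overlay(c,roi,f,lines):
    x0,y0,w,h=roi
    v=cv2.resize(c["img"][y0:y0+h,x0:x0+w],None,fx=f,fy=f,interpolation=cv2.INTER_CUBIC)
    for L,col in lines:
        px=(project(c,L)-[x0,y0]+.5)*f-.5
        cv2.polylines(v,[np.round(px*16).astype(np.int32).reshape(-1,1,2)],False,col,1,cv2.LINE_AA,4)
    return v
E
python3 - <<'E'
from ov import *
C=pickle.load(open("d5.pkl","rb"))
tip=np.array([.5418,-.3003]); yaw=np.radians(1.55); zb=.278-.1935
# tool x ~ +y: fin centre offset -0.0023 in y
fin=tip+np.array([0,-.0022]); ctr=fin+0.03*np.array([-np.sin(yaw),np.cos(yaw)])
print(ctr)
for n,roi,f in(("scene",(190,130,85,75),9),("top",(335,170,70,60),10)):
    bp={"scene":(.5394,-.2735,np.radians(1.3)),"top":(.5409,-.2743,np.radians(1.6))}[n]
    L=[(pose(m,*ctr,yaw)+[0,0,zb],(0,255,255)) for m in model()]+[(pose(m,*bp),(255,0,255)) for m in blockm()]
    cv2.imwrite(f"pics/o5{n}.png",overlay(C[n],roi,f,L))
E
```

```text
[ 0.54098852 -0.27251098]
```

View pics/o5scene.png

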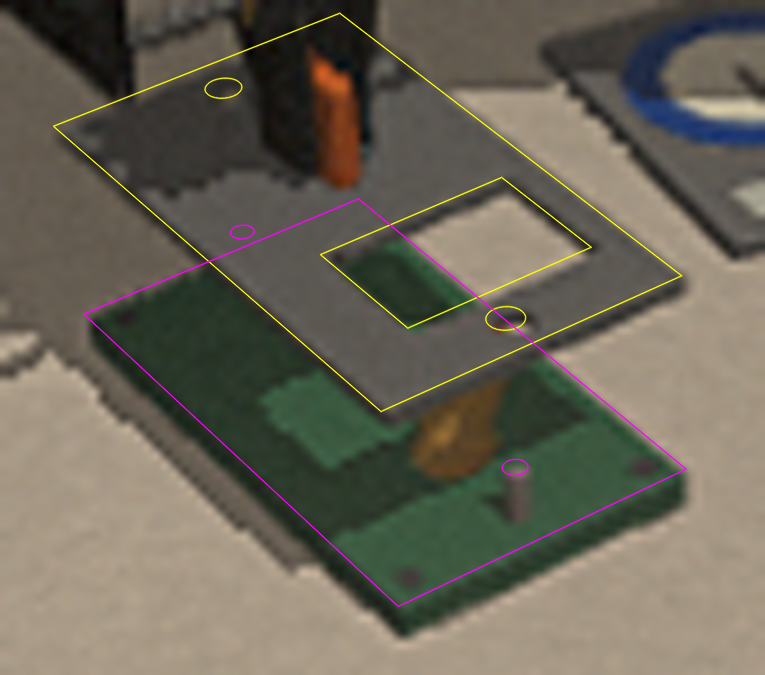

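View pics/o5top.png

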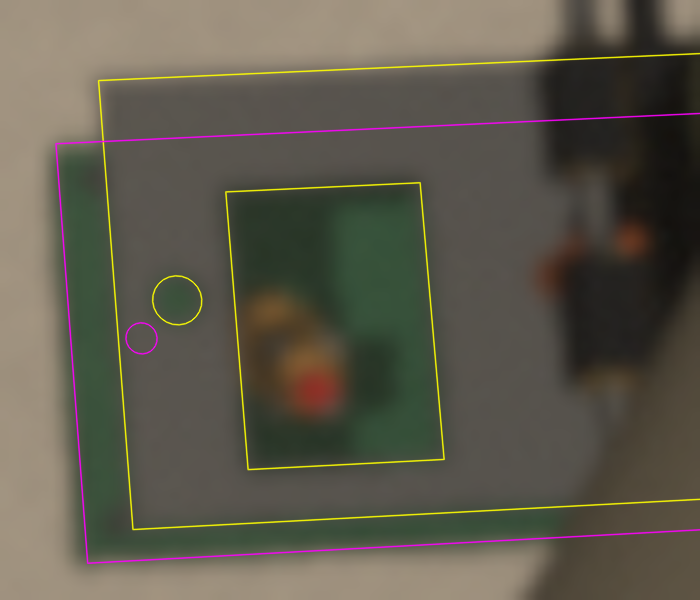

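Emit:
carry_out(rows=[{"jaw":0.0,"delta_pos":[-0.0025,-0.001,0.015],"yaw":0},{"jaw":0.0,"delta_pos":[0,0,0.015],"yaw":0},{"jaw":0.0,"delta_pos":[0,0,0.01],"yaw":0},{"jaw":0.0,"delta_pos":[0,0,0],"yaw":0},{"jaw":0.0,"delta_pos":[0,0,0],"yaw":0}])

```text
time: 9.0
ee_pos: [0.5405, -0.3045, 0.2384]
eef_rot: [0.698, 0.716, -0.0, -0.0]
ft_force: [0.4, -0.1, -1.4]
width: 0.0093
```

```bash
python3 plan.py .5407 -.3015 .2335 1.4;cat > o.py <<'E'
import sys
from bench import cams,r
from ov import *
from scipy.spatial.transform import Rotation as Ro
k=sys.argv[1]; dy=float(sys.argv[2]) if len(sys.argv)>2 else -.0022
C={n:cams.camera(n) for n in("scene","top")}; s=r.read_state()
pickle.dump((C,s),open(f"d{k}.pkl","wb"))
R=Ro.from_quat(s["eef_rot"]).as_matrix(); yaw=np.arctan2(R[1,1],R[0,1]); g=s["ee_pos"]+R[:,2]*.1635
ctr=g[:2]+R[:2,0]*(dy+.03); zb=g[2]-.03
print("plate pred",ctr.round(4),np.degrees(yaw).round(2),zb.round(4))
for n,roi,f in(("scene",(190,130,85,75),9),("top",(335,170,70,60),10)):
    bp={"scene":(.5394,-.2735,np.radians(1.3)),"top":(.5409,-.2743,np.radians(1.6))}[n]
    L=[(pose(m,*ctr,yaw)+[0,0,zb],(0,255,255)) for m in model()]+[(pose(m,*bp),(255,0,255)) for m in blockm()]
    cv2.imwrite(f"pics/o{k}{n}.png",overlay(C[n],roi,f,L))
E
python3 o.py 6
```

```text
t 9.0 pos [ 0.5405 -0.3045  0.2384] tooly deg 1.44 zaxis [-7.e-04  2.e-04 -1.e+00] F [ 0.43 -0.07 -1.43] T [-0.133  0.03  -0.034] w 0.0093
q [-0.012  0.517  0.586  1.679 -0.322  1.044  0.702]
shift now axes mm [3.  0.3 4.9]
yaw 0.03873855177873131
shift after yaw mm [3.  0.3 4.9]
plate pred [ 0.5401 -0.2769] 1.44 0.0456
```

View pics/o6scene.png

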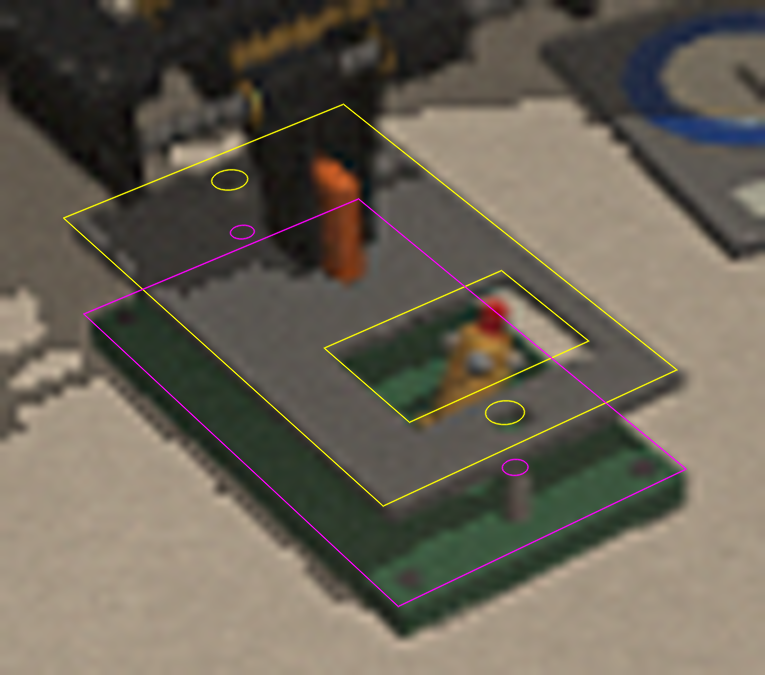

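View pics/o6top.png

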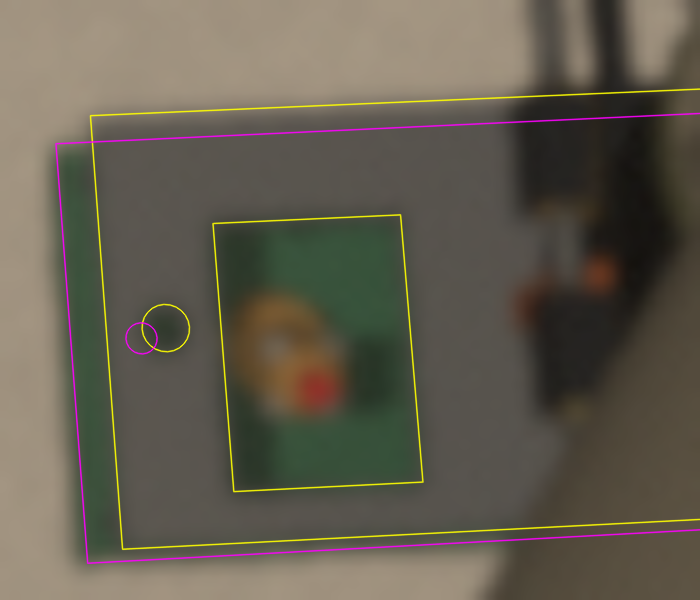

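```bash
cat >> h.py <<'E'
def fit4(c,ct,V,x0,f=0.3,zoff=0):
    S=np.array([.01,.01,.05,1]); x0=np.array(list(x0)+[0.])
    def res(q):
        p=x0+q*S
        h=project(c,pose(V,*p[:3])+[0,0,zoff]); h=cv2.convexHull((h*100).astype(np.float32))
        return np.array([cv2.pointPolygonTest(h,(float(a)*100,float(b)*100),True)/100 for a,b in ct])-p[3]
    cost=lambda q:np.sum(np.sqrt(1+(res(q)/f)**2)-1)
    s=minimize(cost,np.zeros(4),method="Nelder-Mead",options=dict(initial_simplex=np.r_[np.zeros((1,4)),np.eye(4)*.5],xatol=1e-3,fatol=1e-3,maxiter=900))
    p=x0+s.x*S; return p,np.median(np.abs(res(s.x)))
E
cat > m6.py <<'E'
import pickle
from ov import *
C0,M=pickle.load(open("d0.pkl","rb"))
C,s=pickle.load(open("d6.pkl","rb"))
bl={"scene":(190,140,90,70),"top":(325,165,105,80)}
for n in C0:
    I=C0[n]["img"].astype(np.float32)
    ct,_=subcontour(I[...,1]-I[...,2],6,bl[n])
    p,e=fit4(C0[n],ct,box(.11,.19,0,.014),(.54,-.273,.02)); print("block",n,(p[:2]*1000).round(2),np.degrees(p[2]).round(2),p[3].round(2),e.round(3))
ctr=np.array([.5401,-.2769]);yaw=np.radians(1.44);zb=.0456
for n,roi in(("scene",(190,130,85,75)),("top",(335,170,70,60))):
    I=C[n]["img"].astype(np.float32); x0,y0,w,h=roi
    chroma=I.max(-1)-I.min(-1)
    print(n,"chroma plate/green/tan")
    k=6;a=cv2.resize(chroma[y0:y0+h,x0:x0+w],None,fx=k,fy=k,interpolation=cv2.INTER_CUBIC)
    ct=contour(a<16); ct=(ct+.5)/k-.5+[x0,y0]
    V=box(.11,.19,0,.006)
    hull=cv2.convexHull(project(C[n],pose(V,*ctr,yaw)+[0,0,zb]).astype(np.float32))
    d=np.array([cv2.pointPolygonTest(hull,(float(u),float(v)),True) for u,v in ct])
    m=np.abs(d)<3
    P=onplane(C[n],ct,zb+.003); q=(P[:,:2]-ctr)
    m&= q[:,1]>(-.0 if n=="top" else -.02)
    ct=ct[m]; print(m.sum())
    p,e=fit4(C[n],ct,V,(*ctr,yaw),zoff=zb); print("plate",n,(p[:2]*1000).round(2),np.degrees(p[2]).round(2),p[3].round(2),e.round(3))
    v=cv2.resize(C[n]["img"][y0:y0+h,x0:x0+w],None,fx=9,fy=9,interpolation=cv2.INTER_CUBIC)
    for u in ct: cv2.circle(v,tuple(((u-[x0,y0]+.5)*9-.5).astype(int)),1,(0,0,255),-1)
    cv2.imwrite(f"pics/c6{n}.png",v)
E
python3 m6.py
```

```text
block scene [ 539.03 -272.24] 1.58 0.84 0.366
block top [ 540.71 -273.97] 1.21 0.82 0.09
scene chroma plate/green/tan
209
plate scene [ 539.76 -274.08] 1.43 0.25 0.094
top chroma plate/green/tan
697
plate top [ 537.71 -275.69] 1.31 0.19 0.103
```

View pics/c6scene.png

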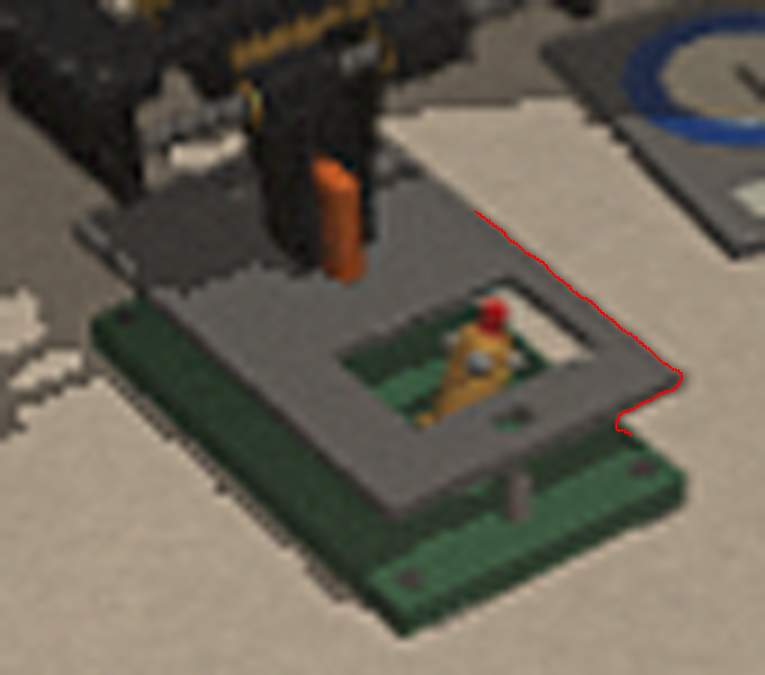

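View pics/c6top.png

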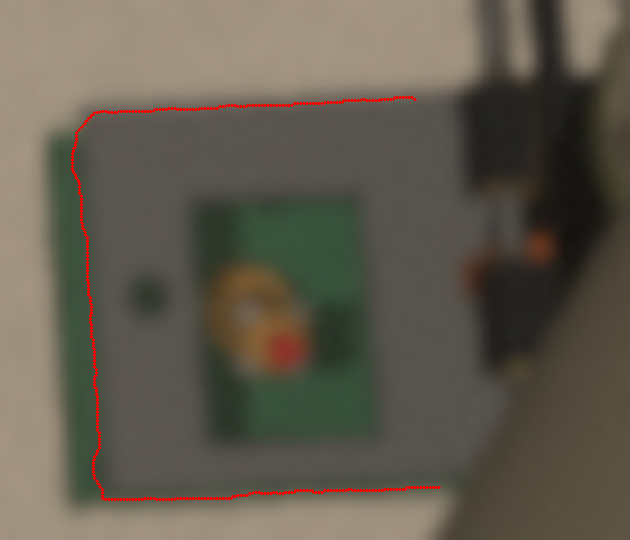

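```bash
python3 - <<'E'
import pickle
from ov import *
C,s=pickle.load(open("d6.pkl","rb"))
c=C["scene"]; f=lambda u,v,k,o:(np.array([u,v])+.5)/k-.5+o
for (h,p) in (((513,418),(517,469)),((511,416),(516,467))):
    print("scene",(onplane(c,f(*h,9,(190,130)),.0516)[0]-onplane(c,f(*p,9,(190,130)),.032)[0])*1000)
print((onplane(c,f(525,372,10,(195,145)),.032)*1000), onplane(c,f(220,111,10,(195,145)),.032)*1000)
c=C["top"]
for p in((155,243),(157,241)):
  print("top",(onplane(c,f(149,296,9,(335,170)),.0505)[0]-onplane(c,f(*p,8.4,(330,175)),.028)[0])*1000)
a=C["scene"]["img"]; cv2.imwrite("pics/h6.png",cv2.resize(a[168:192,235:260],None,fx=24,fy=24,interpolation=cv2.INTER_CUBIC))
E
```

```text
scene [ 0.03279305 -0.74698529 19.6       ]
scene [ 0.27585932 -0.93261686 19.6       ]
[[ 537.69105596 -191.81840739   32.        ]] [[ 541.89221007 -351.61964367   32.        ]]
top [-0.96213871 -3.79031782 22.5       ]
top [-1.56405871 -3.1453922  22.5       ]
```

View pics/h6.png

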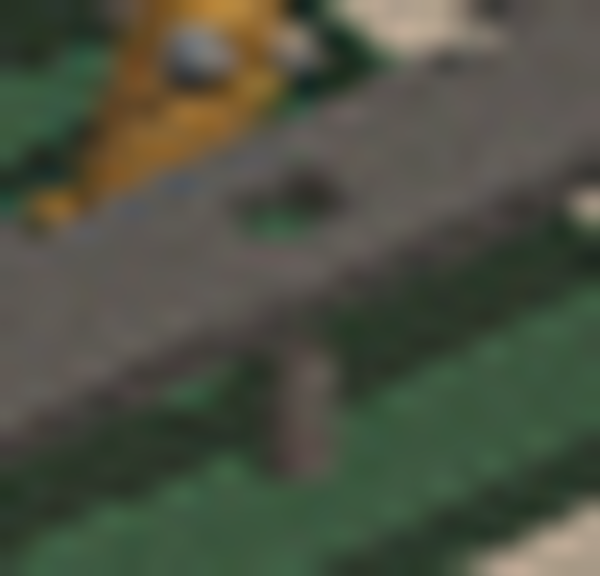

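Emit:
carry_out(rows=[{"jaw":0.0,"delta_pos":[0.003,0.0008,0.004],"yaw":0},{"jaw":0.0,"delta_pos":[0,0,0.003],"yaw":0},{"jaw":0.0,"delta_pos":[0,0,0],"yaw":0},{"jaw":0.0,"delta_pos":[0,0,0],"yaw":0}])

```text
time: 9.5
ee_pos: [0.5413, -0.3014, 0.2316]
eef_rot: [0.698, 0.716, -0.0, -0.0]
ft_force: [0.7, -0.0, -1.2]
width: 0.0098
```

```bash
python3 plan.py .5407 -.3015 .2335 1.4; python3 o.py 7; python3 - <<'E'
import pickle
from ov import *
C,s=pickle.load(open("d7.pkl","rb"))
a=cv2.resize(C["scene"]["img"][165:190,232:260],None,fx=14,fy=14,interpolation=cv2.INTER_CUBIC);b=cv2.resize(C["top"]["img"][190:215,340:368],None,fx=14,fy=14,interpolation=cv2.INTER_CUBIC)
cv2.imwrite("pics/h7.png",np.hstack([a,b]))
E
```

```text
t 9.5 pos [ 0.5413 -0.3014  0.2316] tooly deg 1.45 zaxis [-1.e-04  1.e-04 -1.e+00] F [ 0.65 -0.03 -1.24] T [-0.102  0.054  0.007] w 0.0098
q [-0.015  0.523  0.582  1.686 -0.326  1.031  0.701]
shift now axes mm [-0.1 -0.6 -1.9]
yaw 0.048466734806741574
shift after yaw mm [-0.1 -0.6 -1.9]
plate pred [ 0.5406 -0.2737] 1.44 0.0383
```

View pics/h7.png

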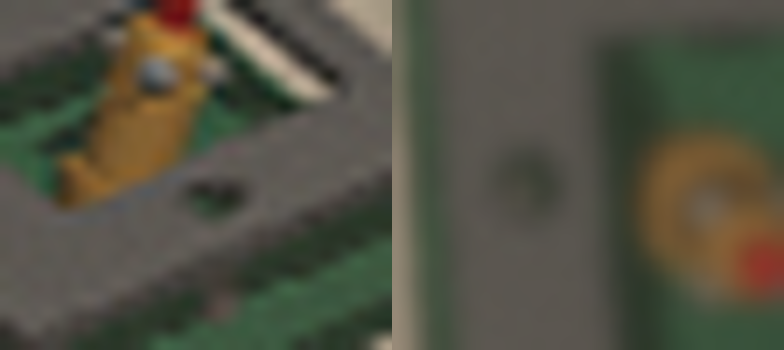

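View pics/o7scene.png

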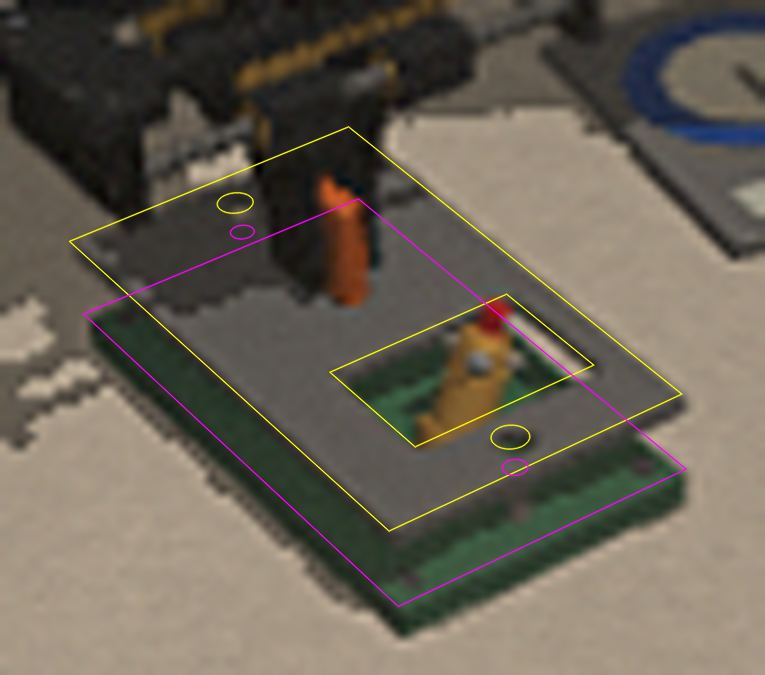

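Emit:
carry_out(rows=[{"jaw":0.0,"delta_pos":[0,0,0.003],"yaw":0},{"jaw":0.0,"delta_pos":[0,0,0.002],"yaw":0},{"jaw":0.0,"delta_pos":[0,0,0],"yaw":0},{"jaw":0.0,"delta_pos":[0,0,0],"yaw":0}])

```text
time: 10.0
ee_pos: [0.5412, -0.3014, 0.2266]
eef_rot: [0.698, 0.716, -0.0, -0.0]
ft_force: [-0.1, 0.0, -0.9]
width: 0.0094
```

```bash
python3 plan.py .5407 -.3015 .2335 1.4; python3 o.py 8; python3 - <<'E'
import pickle
from ov import *
C,s=pickle.load(open("d8.pkl","rb"))
a=cv2.resize(C["scene"]["img"][165:190,232:260],None,fx=14,fy=14,interpolation=cv2.INTER_CUBIC);b=cv2.resize(C["top"]["img"][190:215,340:368],None,fx=14,fy=14,interpolation=cv2.INTER_CUBIC)
cv2.imwrite("pics/h8.png",np.hstack([a,b]))
E
```

```text
t 10.0 pos [ 0.5412 -0.3014  0.2266] tooly deg 1.44 zaxis [-2.e-04  1.e-04 -1.e+00] F [-0.08  0.02 -0.94] T [-0.088  0.067 -0.027] w 0.0094
q [-0.012  0.529  0.579  1.689 -0.33   1.022  0.704]
shift now axes mm [-0.1 -0.5 -6.9]
yaw 0.04389146356678131
shift after yaw mm [-0.1 -0.5 -6.9]
plate pred [ 0.5406 -0.2737] 1.45 0.0333
```

View pics/h8.png

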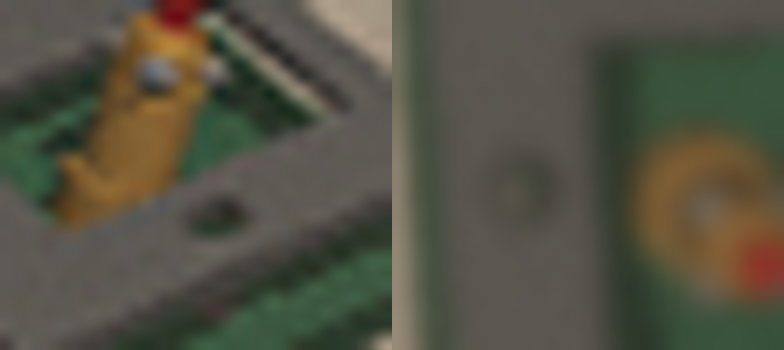

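View pics/o8scene.png

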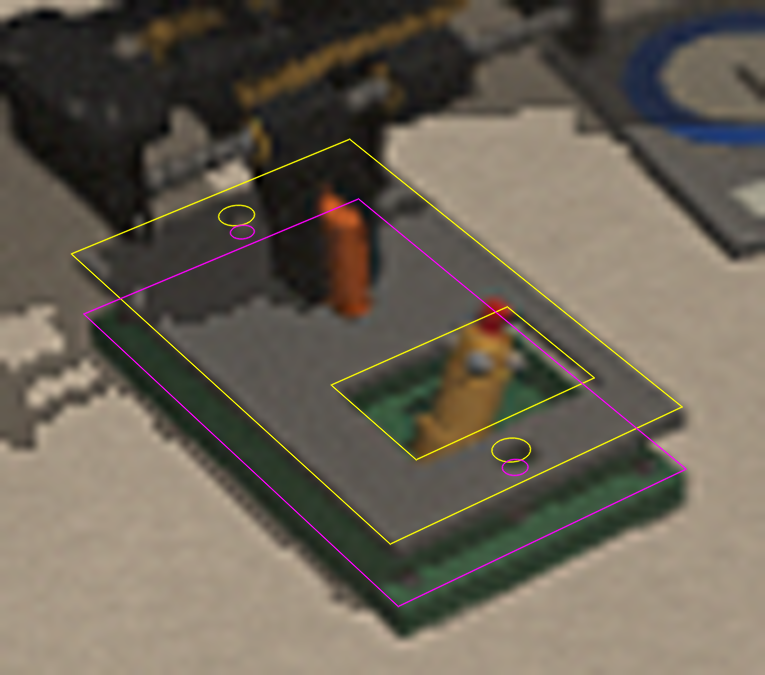

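Emit:
carry_out(rows=[{"jaw":0.0,"delta_pos":[-0.0005,0.0005,0.002],"yaw":0},{"jaw":0.0,"delta_pos":[0,0,0.002],"yaw":0},{"jaw":0.0,"delta_pos":[0,0,0.002],"yaw":0},{"jaw":0.0,"delta_pos":[0,0,0],"yaw":0}])

```text
time: 10.5
ee_pos: [0.5417, -0.3018, 0.2203]
eef_rot: [0.698, 0.716, -0.0, -0.0]
ft_force: [0.5, 0.9, -1.6]
width: 0.0096
```

```bash
python3 plan.py
```

```text
t 10.5 pos [ 0.5417 -0.3018  0.2203] tooly deg 1.45 zaxis [-5.e-04  3.e-04 -1.e+00] F [ 0.53  0.88 -1.58] T [-0.074  0.105  0.013] w 0.0096
q [-0.008  0.539  0.575  1.691 -0.335  1.012  0.707]
```

Emit:
carry_out(rows=[{"jaw":0.0,"delta_pos":[0,0,0.002],"yaw":0},{"jaw":0.0,"delta_pos":[0,0,0.002],"yaw":0},{"jaw":0.0,"delta_pos":[0,0,0.002],"yaw":0},{"jaw":0.0,"delta_pos":[0,0,0],"yaw":0}])

```text
time: 10.9
ee_pos: [0.5417, -0.3018, 0.2144]
eef_rot: [0.698, 0.716, -0.0, -0.0]
ft_force: [-0.0, -0.3, -2.1]
width: 0.0097
```

```bash
python3 plan.py; python3 o.py 9; python3 - <<'E'
import pickle
from ov import *
C,s=pickle.load(open("d9.pkl","rb"))
a=cv2.resize(C["scene"]["img"][165:190,232:260],None,fx=14,fy=14,interpolation=cv2.INTER_CUBIC);b=cv2.resize(C["top"]["img"][190:215,340:368],None,fx=14,fy=14,interpolation=cv2.INTER_CUBIC)
cv2.imwrite("pics/h9.png",np.hstack([a,b]))
E
```

```text
t 10.9 pos [ 0.5417 -0.3018  0.2144] tooly deg 1.45 zaxis [-4.e-04  3.e-04 -1.e+00] F [-0.04 -0.32 -2.09] T [-0.131  0.022 -0.003] w 0.0097
q [-0.006  0.546  0.572  1.694 -0.34   1.002  0.711]
plate pred [ 0.5411 -0.2741] 1.45 0.0212
```

View pics/h9.png

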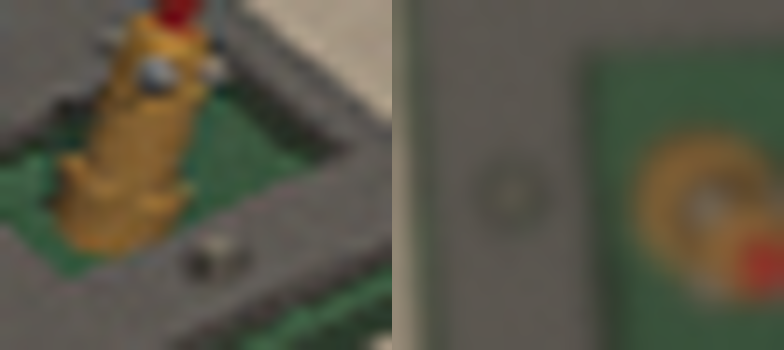

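View pics/o9scene.png

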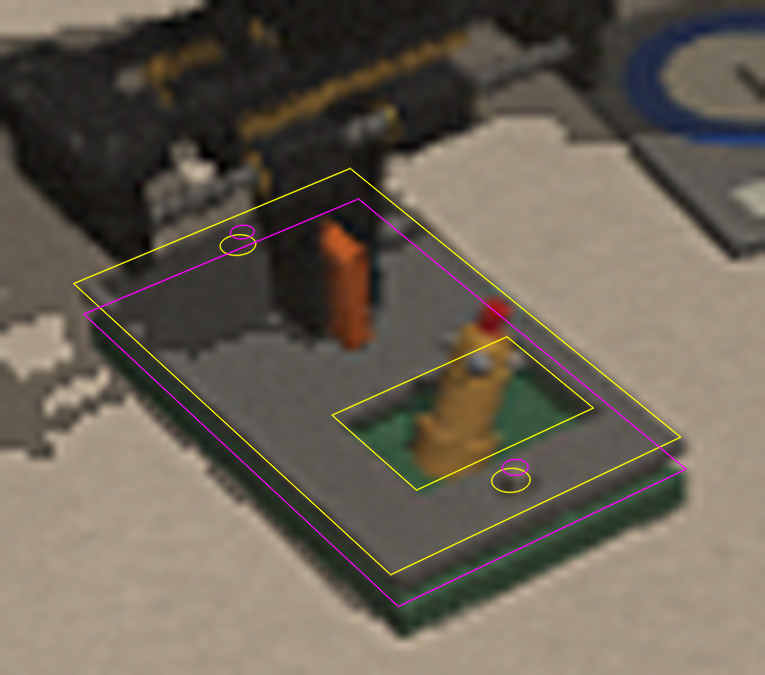

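Emit:
carry_out(rows=[{"jaw":0.0,"delta_pos":[0,0,0.002],"yaw":0},{"jaw":0.0,"delta_pos":[0,0,0.002],"yaw":0},{"jaw":0.0,"delta_pos":[0,0,0.002],"yaw":0},{"jaw":0.0,"delta_pos":[0,0,0],"yaw":0}])

```text
time: 11.4
ee_pos: [0.5417, -0.3018, 0.2083]
eef_rot: [0.698, 0.716, -0.0, -0.0]
ft_force: [0.5, 0.0, -1.8]
width: 0.0096
```

Emit:
carry_out(rows=[{"jaw":0.0,"delta_pos":[0,0,0.0012],"yaw":0},{"jaw":0.0,"delta_pos":[0,0,0],"yaw":0},{"jaw":0.0,"delta_pos":[0,0,0],"yaw":0}])

```text
time: 11.7
ee_pos: [0.5418, -0.302, 0.2078]
eef_rot: [0.698, 0.716, 0.0, 0.0]
ft_force: [-1.4, 0.7, 3.2]
width: 0.0099
```

```bash
python3 plan.py
```

```text
t 11.7 pos [ 0.5418 -0.302   0.2078] tooly deg 1.44 zaxis [ 2.e-04  1.e-04 -1.e+00] F [-1.39  0.67  3.24] T [0.145 0.426 0.011] w 0.0099
q [-0.002  0.555  0.568  1.698 -0.346  0.99   0.715]
```

Emit:
carry_out(rows=[{"jaw":0.05,"delta_pos":[0,0,0],"yaw":0},{"jaw":0.05,"delta_pos":[0,0,0],"yaw":0},{"jaw":0.05,"delta_pos":[0,0,0],"yaw":0},{"jaw":0.05,"delta_pos":[0,0,0],"yaw":0},{"jaw":0.05,"delta_pos":[0,0,-0.01],"yaw":0},{"jaw":0.05,"delta_pos":[0,0,-0.03],"yaw":0},{"jaw":0.05,"delta_pos":[0,0,-0.05],"yaw":0},{"jaw":0.087,"delta_pos":[0,0,-0.05],"yaw":0},{"jaw":0.087,"delta_pos":[0,0,-0.03],"yaw":0}])

```text
time: 12.6
ee_pos: [0.5417, -0.3026, 0.3825]
eef_rot: [0.698, 0.716, 0.001, 0.002]
ft_force: [-0.3, -0.5, -0.3]
width: 0.0592
```

```bash
python3 plan.py; python3 o.py 10; python3 - <<'E'
import pickle
from ov import *
C,s=pickle.load(open("d10.pkl","rb"))
c=C["scene"]
cv2.imwrite("pics/full10.png",C["top"]["img"])
L=[(pose(m,.5392,-.273,np.radians(1.4))+[0,0,.014],(0,255,255)) for m in model()]
cv2.imwrite("pics/o10s.png",np.hstack([overlay(c,(190,130,85,75),7,L),overlay(c,(195,145,85,75),7,[])[:525]])[:,:1190][:, :])
cv2.imwrite("pics/o10s.png",overlay(c,(190,130,85,75),9,[]))
E
```

```text
t 12.6 pos [ 0.5417 -0.3026  0.3825] tooly deg 1.41 zaxis [ 0.0044 -0.0017 -1.    ] F [-0.35 -0.48 -0.32] T [-0.086  0.068 -0.01 ] w 0.0592
q [-0.063  0.376  0.647  1.538 -0.232  1.301  0.635]
plate pred [ 0.5428 -0.2756] 1.42 0.1899
```

View pics/o10s.png

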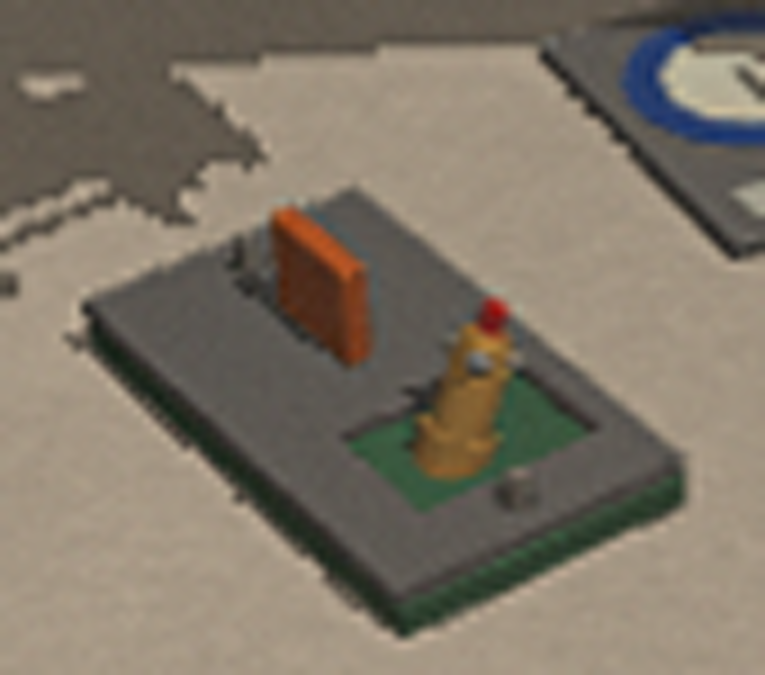

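View pics/full10.png

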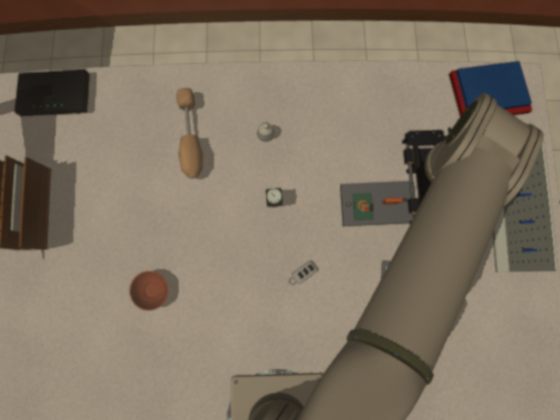

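```bash
python3 - <<'E'
import pickle
from ov import *
C,M=pickle.load(open("d0.pkl","rb"))
C2,s=pickle.load(open("d10.pkl","rb"))
vs=[]
for n,roi in(("scene",(268,200,34,42)),("top",(258,182,34,34))):
    I=C[n]["img"].astype(np.float32); x0,y0,w,h=roi
    v=cv2.resize(C[n]["img"][y0:y0+h,x0:x0+w],None,fx=12,fy=12,interpolation=cv2.INTER_CUBIC)
    m=M[n,"gauge_mid"][1]; ct=contour(m); cv2.polylines(v,[((ct-[x0,y0]+.5)*12).astype(int).reshape(-1,1,2)],True,(0,255,255),1)
    th=np.linspace(0,6.28,24,endpoint=False)
    cyl=lambda r,z:np.c_[r*np.cos(th),r*np.sin(th),0*th+z]
    V=np.r_[box(.04,.04,.022,.066),cyl(.0185,0),cyl(.018,.07)]
    p,e=fit4(C[n],ct,V,(.555,.02,.1)); print(n,(p[:2]*1000).round(1),np.degrees(p[2]).round(1),p[3].round(2),e.round(2))
    # own black mask
    sc=75-I.max(-1); c2,_=subcontour(sc,0,roi)
    V2=box(.04,.04,.022,.066)
    for y in(-.3,0,.3):
        p,e=fit4(C[n],c2,V2,(.555,.02,y)); print("  black",n,(p[:2]*1000).round(1),np.degrees(p[2]).round(1),p[3].round(2),e.round(2))
    cv2.polylines(v,[((c2-[x0,y0]+.5)*12).astype(int).reshape(-1,1,2)],True,(0,0,255),1)
    L=project(C[n],pose(np.array([[a*.02,b*.02,z] for z in(.066,) for a,b in((-1,-1),(1,-1),(1,1),(-1,1),(-1,-1))]),*p[:3]))
    cv2.polylines(v,[((L-[x0,y0]+.5)*12).astype(int).reshape(-1,1,2)],False,(0,255,0),1)
    vs.append(cv2.copyMakeBorder(v,0,504-v.shape[0],0,0,cv2.BORDER_CONSTANT)[:, :395])
cv2.imwrite("pics/g0.png",np.hstack(vs))
E
```

```text
scene [556.7  -2.7] 6.9 0.79 0.3
  black scene [561.6   3. ] -3.5 1.08 0.83
  black scene [561.6   3. ] -3.6 1.09 0.83
  black scene [561.6   3. ] -3.6 1.09 0.83
top [555.3  -3.7] 4.6 0.09 0.42
  black top [557.8  -4.3] 3.0 0.88 0.48
  black top [557.8  -4.3] 3.0 0.88 0.48
  black top [557.8  -4.3] 3.0 0.88 0.48
```

View pics/g0.png

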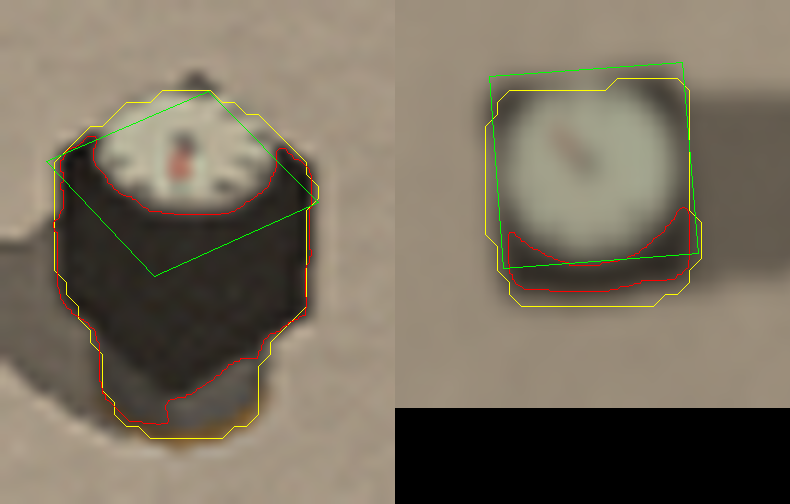

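```bash
python3 - <<'E'
import pickle
from h import *
C,M=pickle.load(open("d0.pkl","rb"))
print(onplane(C["scene"],[282.8,212],.07),onplane(C["top"],[273.75,195.25],.07))
E
python3 plan.py .556 -.003 .38 -85.5
```

```text
[[ 0.5581269  -0.00097293  0.07      ]] [[ 0.55716966 -0.00355185  0.07      ]]
t 12.7 pos [ 0.5422 -0.3029  0.3834] tooly deg 1.42 zaxis [ 0.0079 -0.0028 -1.    ] F [-0.74 -1.   -0.12] T [-0.153  0.027 -0.004] w 0.0665
q [-0.063  0.375  0.647  1.537 -0.233  1.299  0.636]
shift now axes mm [299.5  21.2   2.6]
yaw 86.92147142920705
shift after yaw mm [  37.3 -297.9    2.6]
```

Emit:
carry_out(rows=[{"jaw":0.087,"delta_pos":[0,0,0],"yaw":8.5},{"jaw":0.087,"delta_pos":[0,0,0],"yaw":8.5},{"jaw":0.087,"delta_pos":[0,0,0],"yaw":8.5},{"jaw":0.087,"delta_pos":[0,0,0],"yaw":8.5},{"jaw":0.087,"delta_pos":[0,0,0],"yaw":8.5},{"jaw":0.087,"delta_pos":[0,0,0],"yaw":8.5},{"jaw":0.087,"delta_pos":[0,0,0],"yaw":8.5},{"jaw":0.087,"delta_pos":[0,0,0],"yaw":8.5},{"jaw":0.087,"delta_pos":[0,0,0],"yaw":8.5},{"jaw":0.087,"delta_pos":[0,0,0],"yaw":8.5}])

```text
time: 13.7
ee_pos: [0.5416, -0.3018, 0.3773]
eef_rot: [0.999, 0.053, -0.0, -0.0]
ft_force: [1.3, 0.4, -0.2]
width: 0.0869
```

```bash
python3 plan.py .556 -.003 .38 -85.5
```

```text
t 13.7 pos [ 0.5416 -0.3018  0.3773] tooly deg -83.91 zaxis [-4.e-04  4.e-04 -1.e+00] F [ 1.32  0.41 -0.21] T [-0.042  0.088 -0.015] w 0.0869
q [-0.256  0.459  0.932  1.553 -0.376  1.32  -0.744]
shift now axes mm [  46.  -295.6   -2.6]
yaw 1.5867011224688667
shift after yaw mm [  37.8 -296.8   -2.6]
```

Emit:
carry_out(rows=[{"jaw":0.087,"delta_pos":[0,0,0],"yaw":1.6},{"jaw":0.087,"delta_pos":[0.0055,-0.0425,0],"yaw":0},{"jaw":0.087,"delta_pos":[0.0055,-0.0425,0],"yaw":0},{"jaw":0.087,"delta_pos":[0.0055,-0.0425,0],"yaw":0},{"jaw":0.087,"delta_pos":[0.0055,-0.0425,0],"yaw":0},{"jaw":0.087,"delta_pos":[0.0055,-0.0425,0],"yaw":0},{"jaw":0.087,"delta_pos":[0.0055,-0.0425,0],"yaw":0},{"jaw":0.087,"delta_pos":[0.0055,-0.0425,0],"yaw":0},{"jaw":0.087,"delta_pos":[0,0,0],"yaw":0}])

```text
time: 14.6
ee_pos: [0.5552, 0.0048, 0.377]
eef_rot: [0.999, 0.049, -0.0, -0.001]
ft_force: [-0.4, 0.2, -0.6]
width: 0.087
```

```bash
python3 plan.py .557 -.0025 .2085 -85.5;python3 - <<'E'
from bench import cams
import cv2
cv2.imwrite("pics/p11.png",cams.camera("scene")["img"])
E
```

```text
t 14.6 pos [0.5552 0.0048 0.377 ] tooly deg -84.41 zaxis [-8.0e-04  2.1e-03 -1.0e+00] F [-0.44  0.22 -0.57] T [-0.063  0.164 -0.029] w 0.087
q [-0.867  0.262  0.916  1.726 -0.22   1.262 -1.372]
shift now axes mm [  1.1   7.8 168.5]
yaw 1.0852329573464061
shift after yaw mm [  1.3   7.8 168.5]
```

View pics/p11.png

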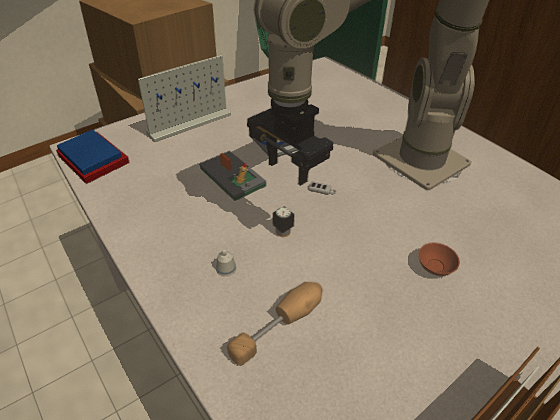

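Emit:
carry_out(rows=[{"jaw":0.087,"delta_pos":[0.0013,0.0078,0.02],"yaw":1.1},{"jaw":0.087,"delta_pos":[0,0,0.04],"yaw":0},{"jaw":0.087,"delta_pos":[0,0,0.04],"yaw":0},{"jaw":0.087,"delta_pos":[0,0,0.03],"yaw":0},{"jaw":0.087,"delta_pos":[0,0,0.02],"yaw":0},{"jaw":0.087,"delta_pos":[0,0,0.012],"yaw":0},{"jaw":0.087,"delta_pos":[0,0,0.006],"yaw":0},{"jaw":0.087,"delta_pos":[0,0,0],"yaw":0}])

```text
time: 15.45
ee_pos: [0.557, -0.0104, 0.2096]
eef_rot: [0.999, 0.033, -0.0, 0.0]
ft_force: [0.4, 0.6, -0.1]
width: 0.0871
```

```bash
python3 plan.py .557 -.0025 .2085 -85.5;python3 - <<'E'
from bench import cams
import cv2,numpy as np
a=cams.camera("scene")["img"];b=cams.camera("top")["img"]
cv2.imwrite("pics/p12.png",np.hstack([cv2.resize(a[150:270,230:350],None,fx=4,fy=4),cv2.resize(b[140:260,240:310],None,fx=4,fy=4)]))
E
```

```text
t 15.45 pos [ 0.557  -0.0104  0.2096] tooly deg -86.25 zaxis [-1.e-04 -2.e-04 -1.e+00] F [ 0.4   0.63 -0.12] T [-0.014  0.15   0.006] w 0.0871
q [-0.72   0.49   0.805  1.877 -0.428  0.956 -1.225]
shift now axes mm [ 0.5 -7.9  1.1]
yaw -0.7478737254415933
shift after yaw mm [ 0.6 -7.9  1.1]
```

View pics/p12.png

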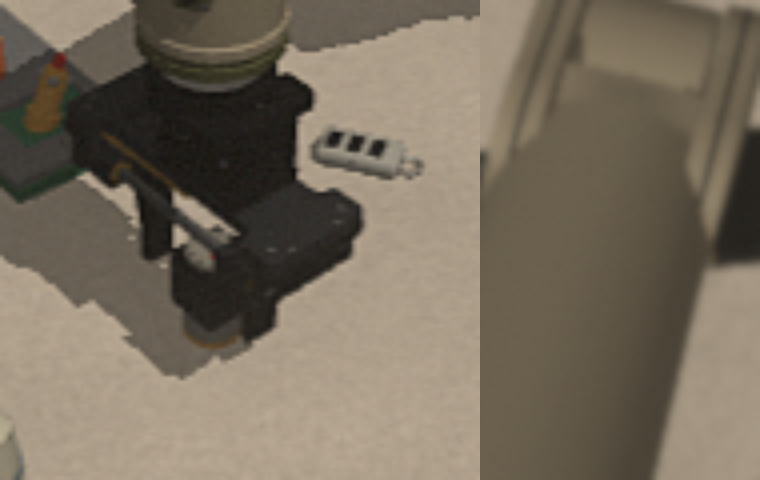

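Emit:
carry_out(rows=[{"jaw":0.087,"delta_pos":[0.0005,-0.008,0.001],"yaw":-0.7},{"jaw":0.03,"delta_pos":[0,0,0],"yaw":0},{"jaw":0.03,"delta_pos":[0,0,0],"yaw":0},{"jaw":0.03,"delta_pos":[0,0,0],"yaw":0},{"jaw":0.03,"delta_pos":[0,0,0],"yaw":0},{"jaw":0.03,"delta_pos":[0,0,0],"yaw":0},{"jaw":0.03,"delta_pos":[0,0,0],"yaw":0},{"jaw":0.03,"delta_pos":[0,0,0],"yaw":0},{"jaw":0.03,"delta_pos":[0,0,0],"yaw":0}], grip_force=30)

```text
time: 16.45
ee_pos: [0.557, -0.0021, 0.2086]
eef_rot: [0.999, 0.039, 0.0, 0.0]
ft_force: [-0.1, -1.0, 1.1]
width: 0.0395
```

```bash
python3 plan.py .557 -.0025 .2085 -85.5
```

```text
t 16.45 pos [ 0.557  -0.0021  0.2086] tooly deg -85.57 zaxis [ 2.e-04 -2.e-04 -1.e+00] F [-0.13 -0.97  1.13] T [-0.334  0.1    0.019] w 0.0395
q [-0.731  0.49   0.801  1.878 -0.427  0.953 -1.229]
shift now axes mm [-0.   0.4  0.1]
yaw -0.06952101917910625
shift after yaw mm [-0.   0.4  0.1]
```

Emit:
carry_out(rows=[{"jaw":0.03,"delta_pos":[0,0,-0.01],"yaw":0},{"jaw":0.03,"delta_pos":[0,0,-0.03],"yaw":0},{"jaw":0.03,"delta_pos":[0,0,-0.04],"yaw":0},{"jaw":0.03,"delta_pos":[0,0,-0.03],"yaw":0},{"jaw":0.03,"delta_pos":[0,0,-0.01],"yaw":3},{"jaw":0.03,"delta_pos":[0,0,0],"yaw":0}], grip_force=25)

```text
time: 17.05
ee_pos: [0.5573, -0.002, 0.3305]
eef_rot: [1.0, 0.012, 0.001, -0.001]
ft_force: [0.1, 0.3, -2.5]
width: 0.0397
```

```bash
python3 plan.py .522 -.2323 .2885 -88.6
```

```text
t 17.05 pos [ 0.5573 -0.002   0.3305] tooly deg -88.6 zaxis [ 0.0028  0.0013 -1.    ] F [ 0.09  0.29 -2.47] T [-0.048  0.248  0.038] w 0.0397
q [-0.843  0.325  0.918  1.779 -0.281  1.172 -1.386]
shift now axes mm [-41.  229.5  41.6]
yaw -0.004584786048027922
shift after yaw mm [-41.  229.4  41.6]
```

Emit:
carry_out(rows=[{"jaw":0.03,"delta_pos":[-0.004,0.02,0],"yaw":0},{"jaw":0.03,"delta_pos":[-0.007,0.04,0],"yaw":0},{"jaw":0.03,"delta_pos":[-0.007,0.04,0],"yaw":0},{"jaw":0.03,"delta_pos":[-0.007,0.04,0],"yaw":0},{"jaw":0.03,"delta_pos":[-0.007,0.04,0],"yaw":0},{"jaw":0.03,"delta_pos":[-0.007,0.03,0],"yaw":0},{"jaw":0.03,"delta_pos":[-0.002,0.019,0],"yaw":0},{"jaw":0.03,"delta_pos":[0,0,0.02],"yaw":0},{"jaw":0.03,"delta_pos":[0,0,0.01],"yaw":0},{"jaw":0.03,"delta_pos":[0,0,0],"yaw":0}])

```text
time: 18.05
ee_pos: [0.5212, -0.2309, 0.2965]
eef_rot: [1.0, 0.013, -0.002, -0.001]
ft_force: [0.9, 1.0, -1.1]
width: 0.0396
```

```bash
python3 plan.py .522 -.2323 .2885 -88.6; cat > g.py <<'E'
import sys
from bench import cams,r
from ov import *
from scipy.spatial.transform import Rotation as Ro
k=sys.argv[1]; tilt=np.radians(float(sys.argv[2])) if len(sys.argv)>2 else 0
C={n:cams.camera(n) for n in("scene","top")}; s=r.read_state(); pickle.dump((C,s),open(f"d{k}.pkl","wb"))
R=Ro.from_quat(s["eef_rot"]).as_matrix(); g=s["ee_pos"]+R[:,2]*.1635
th=np.linspace(0,2*np.pi,33)
cyl=lambda rr,z:np.c_[rr*np.cos(th),rr*np.sin(th),0*th+z]
# gauge frame: z up axis tilted toward -toolx(~-world x)
ax=-R[:,2]; X=R[:,0]; Z=np.cos(tilt)*ax-np.sin(tilt)*X; X2=np.cos(tilt)*X+np.sin(tilt)*ax; Y=np.cross(Z,X2)
B=np.c_[X2,Y,Z]; G=lambda P:(P-[0,0,.045])@B.T+g
rect=lambda h,z:np.array([[a*h,b*h,z] for a,b in((-1,-1),(1,-1),(1,1),(-1,1),(-1,-1))])
gl=[(G(cyl(.0185,0)),(0,255,255)),(G(cyl(.0185,.022)),(0,255,255)),(G(rect(.02,.022)),(0,255,0)),(G(rect(.02,.066)),(0,255,0)),(G(np.array([[0,0,-.02],[0,0,.07]])),(0,0,255))]
yb=np.radians(1.4)
n=np.array([-np.sin(np.radians(22))*np.cos(yb),-np.sin(np.radians(22))*np.sin(yb),np.cos(np.radians(22))])
for nm,bp in(("scene",(.5392,-.2729)),("top",(.5408,-.2741))):
    b=np.array([bp[0]-.042*np.sin(yb),bp[1]+.042*np.cos(yb),.014]); E=b+.045*n
    L=gl+[(np.array([b,E,E+.009*n]),(255,0,255))]
    roi=(200,110,85,80) if nm=="scene" else (325,150,85,80)
    cv2.imwrite(f"pics/g{k}{nm}.png",overlay(C[nm],roi,7,L))
cv2.imwrite(f"pics/g{k}.png",np.hstack([overlay(C["scene"],(200,110,85,80),7,[])[:, :400] if 0 else cv2.imread(f"pics/g{k}scene.png"),np.zeros((560,5,3),np.uint8)])[:, :600])
cv2.imwrite(f"pics/r{k}.png",overlay(C["scene"],(200,110,85,80),7,[]))
E
python3 g.py 13
```

```text
t 18.05 pos [ 0.5212 -0.2309  0.2965] tooly deg -88.48 zaxis [-0.0038  0.0011 -1.    ] F [ 0.87  0.98 -1.12] T [-0.026  0.194 -0.013] w 0.0396
q [-0.416  0.423  0.936  1.779 -0.373  1.134 -0.903]
shift now axes mm [0.8 1.4 8. ]
yaw 0.12092868766356446
shift after yaw mm [0.8 1.4 8. ]
```

View pics/g13scene.png

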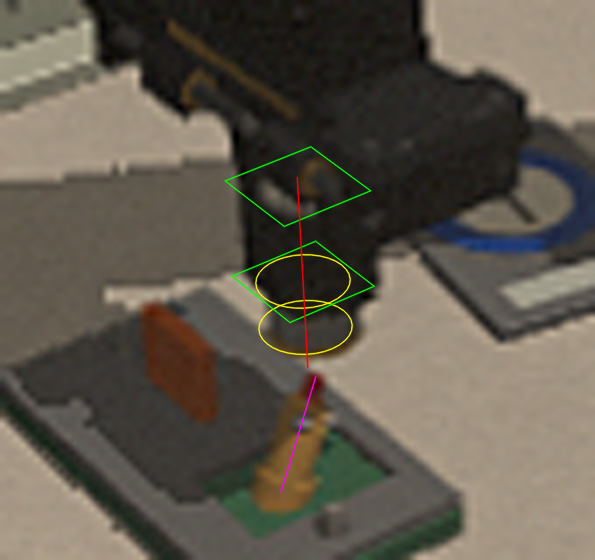

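View pics/g13top.png

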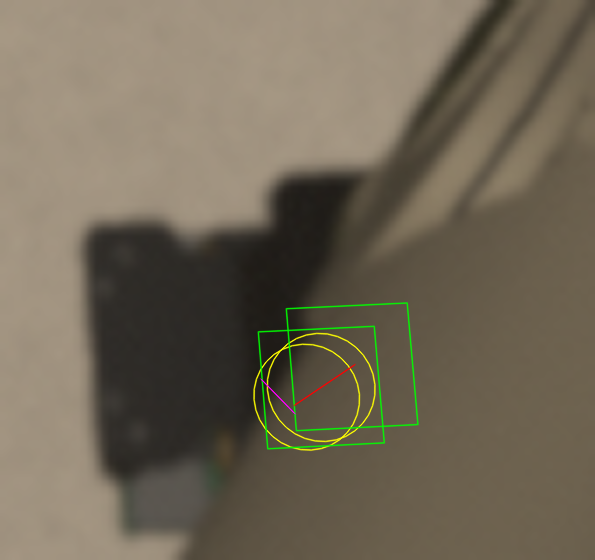

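View pics/r13.png

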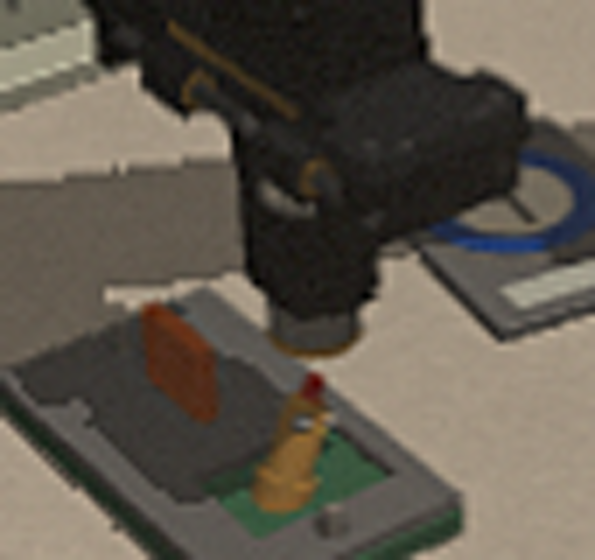

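```bash
python3 - <<'E'
import pickle
from h import *
C,s=pickle.load(open("d13.pkl","rb")); c=C["scene"]
f=lambda u,v:(np.array([u,v])+.5)/7-.5+[200,110]
# mouth ellipse: visible bottom rim left/right extents
m=onplane(c,f(314,331),.088)[0]; p=onplane(c,f(316,377),.064)[0]
print(m,p,m-p, "expected tip FK",.5229-.009*.3745, "mouth FK",s["ee_pos"])
E
```

```text
[ 0.519114   -0.22880231  0.088     ] [ 0.51824186 -0.23055     0.064     ] [0.00087214 0.00174769 0.024     ] expected tip FK 0.5195295 mouth FK [ 0.52188555 -0.23121909  0.29835843]
```

Emit:
carry_out(rows=[{"jaw":0.03,"delta_pos":[0.0005,0.0015,0.01],"yaw":0.1},{"jaw":0.03,"delta_pos":[0,0,0.01],"yaw":0},{"jaw":0.03,"delta_pos":[0,0,0.005],"yaw":0},{"jaw":0.03,"delta_pos":[0,0,0],"yaw":0},{"jaw":0.03,"delta_pos":[0,0,0],"yaw":0}])

```text
time: 18.65
ee_pos: [0.5223, -0.2333, 0.2735]
eef_rot: [1.0, 0.012, -0.0, -0.0]
ft_force: [0.0, -0.7, -1.8]
width: 0.0393
```

```bash
python3 plan.py .5225 -.2325 .2615 -88.6; python3 g.py 14
```

```text
t 18.65 pos [ 0.5223 -0.2333  0.2735] tooly deg -88.66 zaxis [-2.e-04  0.e+00 -1.e+00] F [ 0.03 -0.7  -1.8 ] T [-0.045  0.144  0.05 ] w 0.0393
q [-0.392  0.456  0.916  1.796 -0.404  1.091 -0.881]
shift now axes mm [ 0.3 -0.8 12. ]
yaw -0.05659485659653285
shift after yaw mm [ 0.3 -0.8 12. ]
```

View pics/r14.png

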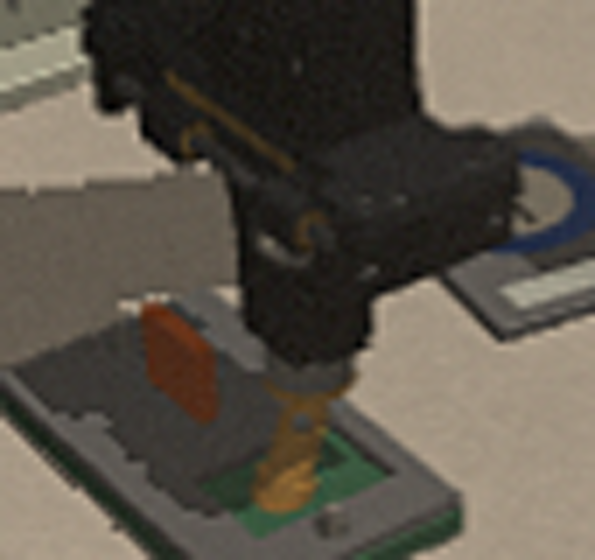

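Emit:
carry_out(rows=[{"jaw":0.03,"delta_pos":[0.0003,-0.0008,0.003],"yaw":0},{"jaw":0.03,"delta_pos":[0,0,0.003],"yaw":0},{"jaw":0.03,"delta_pos":[0,0,0.003],"yaw":0},{"jaw":0.03,"delta_pos":[0,0,0.002],"yaw":0},{"jaw":0.03,"delta_pos":[0,0,0],"yaw":0}], grip_force=12)

```text
time: 19.25
ee_pos: [0.5227, -0.2327, 0.263]
eef_rot: [1.0, 0.012, 0.0, -0.0]
ft_force: [-2.3, 2.7, 6.9]
width: 0.0404
```

```bash
python3 plan.py .5225 -.2325 .2615 -88.6
```

```text
t 19.25 pos [ 0.5227 -0.2327  0.263 ] tooly deg -88.66 zaxis [ 5.e-04  5.e-04 -1.e+00] F [-2.26  2.69  6.87] T [ 0.471  0.709 -0.043] w 0.0404
q [-0.384  0.469  0.906  1.804 -0.418  1.073 -0.873]
shift now axes mm [-0.2 -0.2  1.5]
yaw -0.058891013621263255
shift after yaw mm [-0.2 -0.2  1.5]
```

Emit:
carry_out(rows=[{"jaw":0.03,"delta_pos":[-0.001,0,-0.002],"yaw":0},{"jaw":0.03,"delta_pos":[-0.002,0,0],"yaw":0},{"jaw":0.03,"delta_pos":[-0.002,0,0],"yaw":0},{"jaw":0.03,"delta_pos":[-0.002,0,0.0005],"yaw":0},{"jaw":0.03,"delta_pos":[-0.002,0,0.0005],"yaw":0},{"jaw":0.03,"delta_pos":[0,0,0],"yaw":0}], grip_force=8)

```text
time: 19.85
ee_pos: [0.5133, -0.2328, 0.2635]
eef_rot: [1.0, 0.012, 0.0, -0.0]
ft_force: [2.7, -0.1, -0.2]
width: 0.0396
```

```bash
python3 plan.py .5068 -.2329 .259 -88.6; python3 g.py 15 10
```

```text
t 19.85 pos [ 0.5133 -0.2328  0.2635] tooly deg -88.66 zaxis [ 1.e-04  2.e-04 -1.e+00] F [ 2.66 -0.13 -0.21] T [-0.097 -0.387 -0.07 ] w 0.0396
q [-0.394  0.45   0.915  1.826 -0.405  1.066 -0.873]
shift now axes mm [-6.5 -0.   4.5]
yaw -0.06255223561760204
shift after yaw mm [-6.5 -0.   4.5]
```

View pics/g15scene.png

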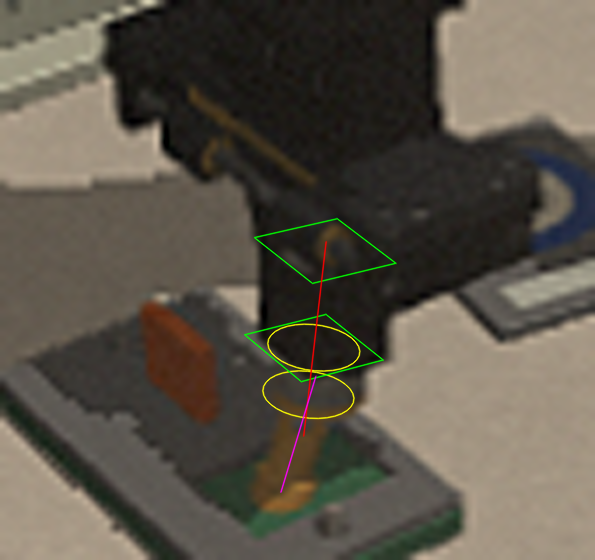

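View pics/r15.png

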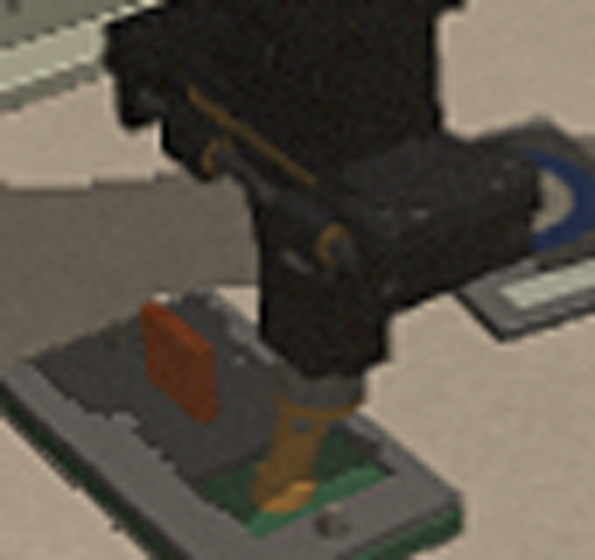

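Emit:
carry_out(rows=[{"jaw":0.03,"delta_pos":[-0.002,0,0.0005],"yaw":0},{"jaw":0.03,"delta_pos":[-0.002,0,0.0005],"yaw":0},{"jaw":0.03,"delta_pos":[-0.002,0,0.001],"yaw":0},{"jaw":0.03,"delta_pos":[-0.002,0,0.001],"yaw":0},{"jaw":0.03,"delta_pos":[-0.001,0,0.0005],"yaw":0},{"jaw":0.03,"delta_pos":[0,0,0],"yaw":0}], grip_force=6)

```text
time: 20.55
ee_pos: [0.5044, -0.2329, 0.2599]
eef_rot: [1.0, 0.012, -0.0, -0.0]
ft_force: [0.8, 0.2, -0.0]
width: 0.0402
```

```bash
python3 plan.py .5025 -.2329 .2562 -88.6; python3 g.py 16 16
```

```text
t 20.55 pos [ 0.5044 -0.2329  0.2599] tooly deg -88.66 zaxis [-2.e-04  2.e-04 -1.e+00] F [ 0.84  0.19 -0.04] T [-0.043 -0.174  0.062] w 0.0402
q [-0.4    0.437  0.92   1.85  -0.398  1.052 -0.87 ]
shift now axes mm [-1.9 -0.1  3.7]
yaw -0.0600478447035897
shift after yaw mm [-1.9 -0.1  3.7]
```

View pics/g16scene.png

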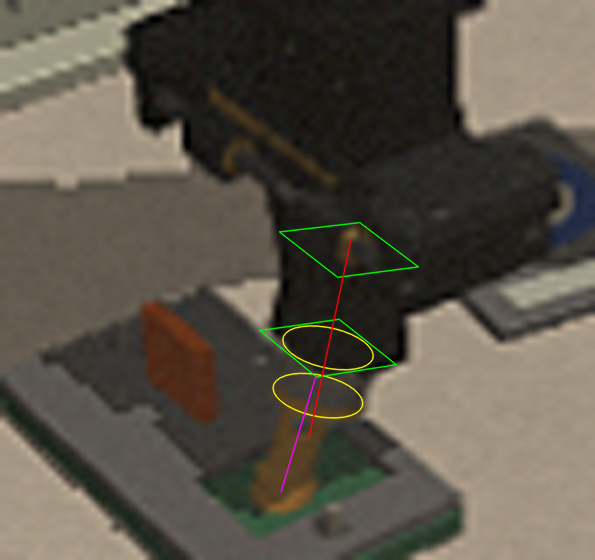

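View pics/r16.png

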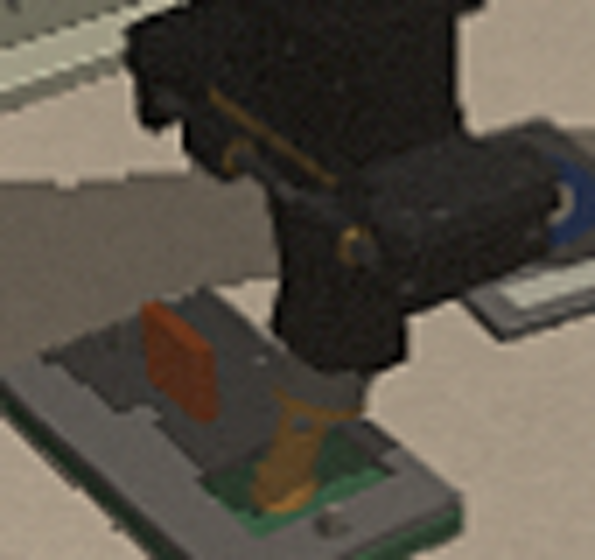

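Emit:
carry_out(rows=[{"jaw":0.03,"delta_pos":[-0.001,0,0.001],"yaw":0},{"jaw":0.03,"delta_pos":[-0.001,0,0.001],"yaw":0},{"jaw":0.03,"delta_pos":[-0.001,0,0],"yaw":0},{"jaw":0.03,"delta_pos":[0,0,0],"yaw":0}])

```text
time: 21.05
ee_pos: [0.5015, -0.233, 0.258]
eef_rot: [1.0, 0.012, 0.0, -0.0]
ft_force: [1.7, -0.3, -0.8]
width: 0.0398
```

```bash
python3 plan.py .5025 -.2329 .2562 -88.6; python3 g.py 17 21
```

```text
t 21.05 pos [ 0.5015 -0.233   0.258 ] tooly deg -88.66 zaxis [ 1.e-04  1.e-04 -1.e+00] F [ 1.69 -0.27 -0.84] T [-0.031 -0.28  -0.025] w 0.0398
q [-0.401  0.433  0.921  1.858 -0.397  1.046 -0.868]
shift now axes mm [ 1.  -0.1  1.8]
yaw -0.059293507942584256
shift after yaw mm [ 1.  -0.1  1.8]
```

View pics/g17scene.png

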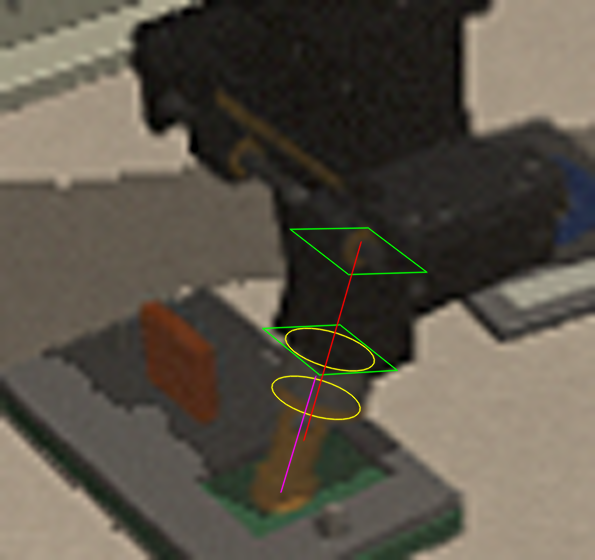

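View pics/r17.png

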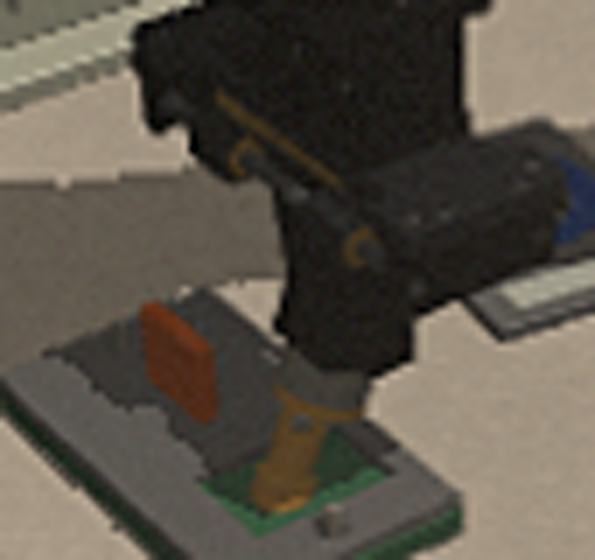

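Emit:
carry_out(rows=[{"jaw":0.03,"delta_pos":[0,0,0],"yaw":0},{"jaw":0.03,"delta_pos":[0.0025,0,-0.001],"yaw":0},{"jaw":0.03,"delta_pos":[0.0025,0,-0.001],"yaw":0},{"jaw":0.03,"delta_pos":[0,0,0],"yaw":0},{"jaw":0.03,"delta_pos":[0,0,0],"yaw":0}], grip_force=40)

```text
time: 21.65
ee_pos: [0.5065, -0.2329, 0.2599]
eef_rot: [1.0, 0.012, -0.0, -0.0]
ft_force: [0.9, -0.0, -2.0]
width: 0.0395
```

```bash
python3 plan.py; python3 g.py 18 22
```

```text
t 21.65 pos [ 0.5065 -0.2329  0.2599] tooly deg -88.65 zaxis [-4.e-04  0.e+00 -1.e+00] F [ 0.95 -0.05 -1.96] T [-0.024  0.167 -0.002] w 0.0395
q [-0.398  0.441  0.918  1.845 -0.401  1.054 -0.87 ]
```

View pics/g18scene.png

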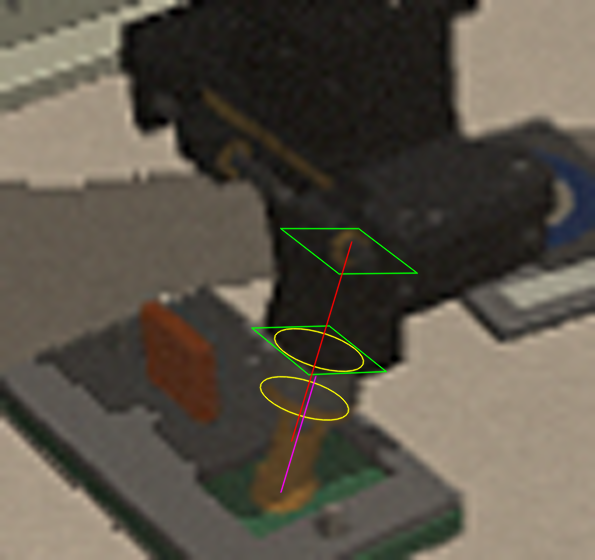

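View pics/r18.png

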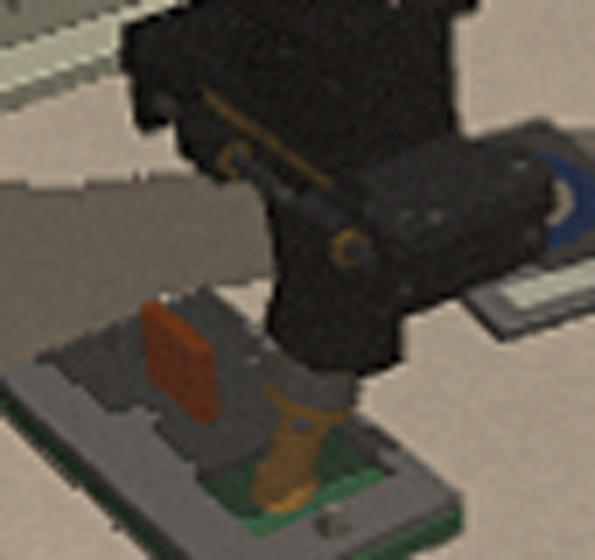

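Emit:
carry_out(rows=[{"jaw":0.03,"delta_pos":[0.0008,0,0.0019],"yaw":0},{"jaw":0.03,"delta_pos":[0.0008,0,0.0019],"yaw":0},{"jaw":0.03,"delta_pos":[0,0,0],"yaw":0}], grip_force=50)

```text
time: 22.05
ee_pos: [0.508, -0.2331, 0.2564]
eef_rot: [1.0, 0.012, -0.0, -0.0]
ft_force: [-3.9, 1.0, 4.3]
width: 0.04
```

```bash
python3 plan.py
```

```text
t 22.05 pos [ 0.508  -0.2331  0.2564] tooly deg -88.67 zaxis [-6.e-04  4.e-04 -1.e+00] F [-3.94  1.04  4.28] T [0.218 0.942 0.005] w 0.04
q [-0.392  0.449  0.913  1.844 -0.408  1.05  -0.866]
```

Emit:
carry_out(rows=[{"jaw":0.03,"delta_pos":[0.0002,-0.0003,0.0018],"yaw":0},{"jaw":0.03,"delta_pos":[0.0006,0,0.0019],"yaw":0},{"jaw":0.03,"delta_pos":[0,0,0],"yaw":0}])

```text
time: 22.35
ee_pos: [0.5089, -0.2329, 0.2526]
eef_rot: [1.0, 0.012, 0.0, 0.0]
ft_force: [-0.3, -0.7, -0.6]
width: 0.0399
```

```bash
python3 plan.py; python3 g.py 19 22
```

```text
t 22.35 pos [ 0.5089 -0.2329  0.2526] tooly deg -88.68 zaxis [ 2.e-04 -2.e-04 -1.e+00] F [-0.35 -0.72 -0.59] T [-0.385  0.182 -0.03 ] w 0.0399
q [-0.389  0.456  0.908  1.845 -0.414  1.042 -0.863]
```

View pics/r19.png

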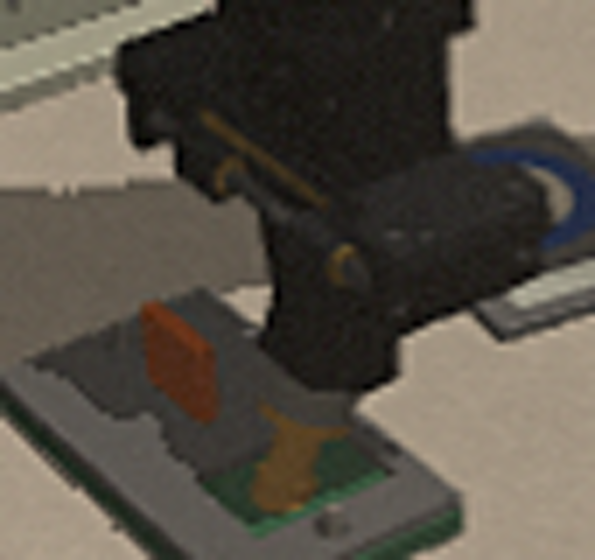

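Emit:
carry_out(rows=[{"jaw":0.03,"delta_pos":[0.0007,0,0.0019],"yaw":0},{"jaw":0.03,"delta_pos":[0.0008,0,0.0019],"yaw":0},{"jaw":0.03,"delta_pos":[0.0007,0,0.0018],"yaw":0},{"jaw":0.03,"delta_pos":[0,0,0],"yaw":0}])

```text
time: 22.85
ee_pos: [0.5112, -0.2326, 0.2468]
eef_rot: [1.0, 0.012, 0.0, 0.0]
ft_force: [-1.0, -1.3, 2.9]
width: 0.0401
```

```bash
python3 plan.py
```

```text
t 22.85 pos [ 0.5112 -0.2326  0.2468] tooly deg -88.66 zaxis [ 0.e+00 -2.e-04 -1.e+00] F [-1.03 -1.29  2.85] T [-0.342  0.496 -0.019] w 0.0401
q [-0.382  0.468  0.9    1.844 -0.424  1.035 -0.859]
```

Emit:
carry_out(rows=[{"jaw":0.03,"delta_pos":[0.0007,0.0003,0.0019],"yaw":0},{"jaw":0.03,"delta_pos":[0.0008,0,0.0019],"yaw":0},{"jaw":0.03,"delta_pos":[0.0004,0,0.0009],"yaw":0},{"jaw":0.03,"delta_pos":[0,0,0],"yaw":0}], grip_force=60)

```text
time: 23.25
ee_pos: [0.5131, -0.2327, 0.2424]
eef_rot: [1.0, 0.012, -0.0, -0.0]
ft_force: [-4.0, 1.1, 8.4]
width: 0.0394
```

```bash
python3 plan.py
```

```text
t 23.25 pos [ 0.5131 -0.2327  0.2424] tooly deg -88.65 zaxis [-2.e-04  5.e-04 -1.e+00] F [-3.96  1.15  8.44] T [ 0.125  1.026 -0.027] w 0.0394
q [-0.375  0.478  0.893  1.842 -0.432  1.029 -0.854]
```

Emit:
carry_out(rows=[{"jaw":0.03,"delta_pos":[0.0004,0,0.0009],"yaw":0},{"jaw":0.03,"delta_pos":[0.0004,0,0.0009],"yaw":0},{"jaw":0.03,"delta_pos":[0,0,0],"yaw":0},{"jaw":0.03,"delta_pos":[0,0,0],"yaw":0}])

```text
time: 23.65
ee_pos: [0.5138, -0.2328, 0.2407]
eef_rot: [1.0, 0.012, -0.0, -0.0]
ft_force: [-5.2, 1.2, 9.4]
width: 0.0399
```

```bash
python3 plan.py
```

```text
t 23.65 pos [ 0.5138 -0.2328  0.2407] tooly deg -88.66 zaxis [-3.e-04  7.e-04 -1.e+00] F [-5.2   1.23  9.39] T [ 0.236  1.355 -0.056] w 0.0399
q [-0.372  0.482  0.891  1.841 -0.435  1.027 -0.853]
```

Emit:
carry_out(rows=[{"jaw":0.03,"delta_pos":[0.0003,0,0.0009],"yaw":0},{"jaw":0.03,"delta_pos":[0,0,0],"yaw":0},{"jaw":0.03,"delta_pos":[0,0,0],"yaw":0}])

```text
time: 23.95
ee_pos: [0.5139, -0.2329, 0.2406]
eef_rot: [1.0, 0.012, -0.0, -0.001]
ft_force: [-10.4, 3.2, 22.6]
width: 0.0397
```

```bash
python3 plan.py
```

```text
t 23.95 pos [ 0.5139 -0.2329  0.2406] tooly deg -88.67 zaxis [-5.0e-04  1.6e-03 -1.0e+00] F [-10.37   3.2   22.57] T [ 0.799  2.439 -0.006] w 0.0397
q [-0.371  0.483  0.89   1.841 -0.437  1.028 -0.852]
```

Emit:
carry_out(rows=[{"jaw":0.03,"delta_pos":[0,0,0],"yaw":0},{"jaw":0.03,"delta_pos":[0,0,0],"yaw":0},{"jaw":0.03,"delta_pos":[0,0,0],"yaw":0},{"jaw":0.03,"delta_pos":[0,0,0],"yaw":0},{"jaw":0.03,"delta_pos":[0,0,0],"yaw":0}])

```text
time: 24.45
ee_pos: [0.5139, -0.233, 0.2406]
eef_rot: [1.0, 0.012, -0.0, -0.001]
ft_force: [-10.4, 3.2, 22.1]
width: 0.0398
```

```bash
python3 plan.py; python3 g.py 20 22; python3 - <<'E'
import pickle,cv2
C,s=pickle.load(open("d20.pkl","rb")); cv2.imwrite("pics/f20.png",C["scene"]["img"])
E
```

```text
t 24.45 pos [ 0.5139 -0.233   0.2406] tooly deg -88.67 zaxis [-5.0e-04  1.6e-03 -1.0e+00] F [-10.41   3.17  22.12] T [0.819 2.438 0.016] w 0.0398
q [-0.371  0.483  0.89   1.841 -0.437  1.028 -0.852]
```

View pics/r20.png

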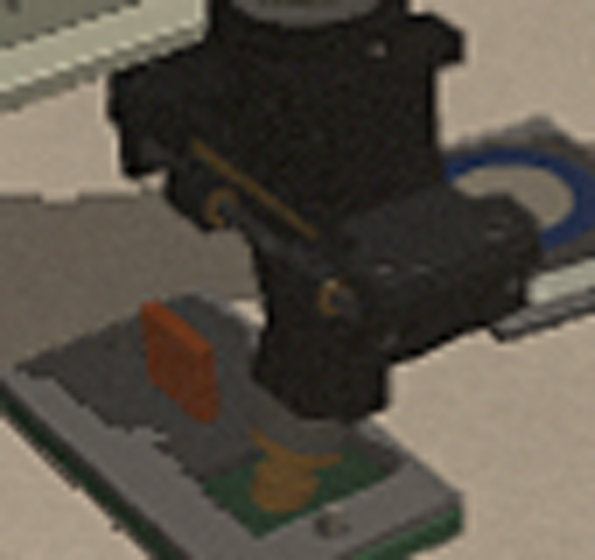

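View pics/g20scene.png

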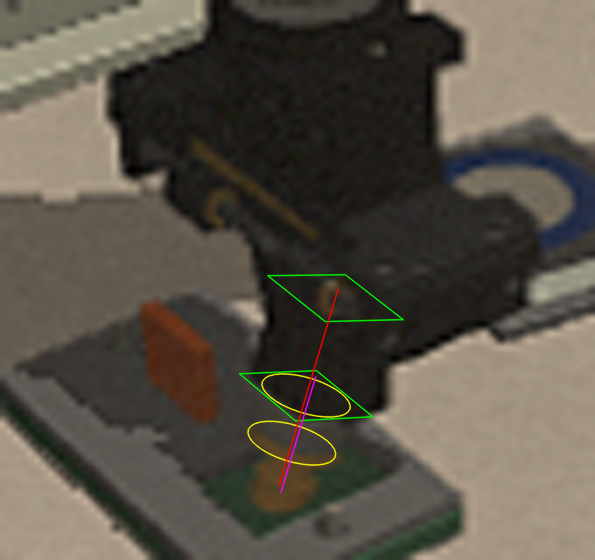

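View pics/f20.png

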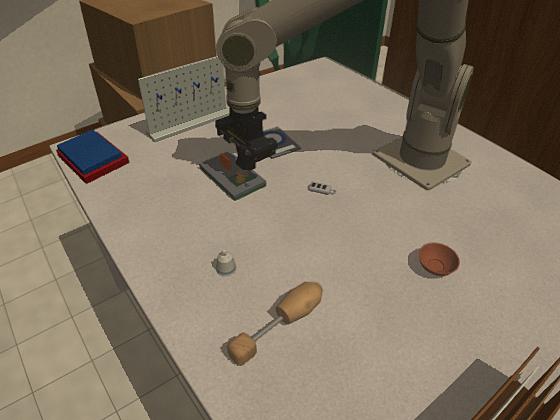

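```bash
python3 - <<'E'
from bench import job,r
s=r.read_state();print(s["time"],s["ft_force"],s["width"])
print(job.close_job())
s=r.read_state();print(s["time"],s["ft_force"],s["ee_pos"],s["width"])
E
```

```text
24.55 [-10.34090447   3.30906208  21.46791128] 0.03936155224122627
the job is handed in; nothing more can be done
None
the job is handed in; nothing more can be done
```

The plate is fitted and released, and the gauge is snapped on and held pressed right down on the nipple. I handed the job in at 24.55 s; no verdict was reported.

- **Plate:** I gripped it by the fin, lined it up with the camera pictures and lowered it over both pins. First contact came with its underside at about 14.3 mm, against the 14 mm slab top. After letting go, the picture showed it flush, with both pins through and the nipple standing in the window.
- **Gauge:** The tool can only point down, so I held the gauge loosely and let the nipple end swing it in the jaws to about 22° of lean. I then tightened the grip and pushed along the leaning axis:
  - The lip met the balls at about 4–5 mm and was past them by about 9 mm.
  - The plunger spring built up to about 12 N at 21.6 mm.
  - The hard stop came next: the force rose with no further travel.
- **Last checks:**
  - The push was about 26 N along the nipple axis, 22–23° from upright, and steady over half a second.
  - The jaws were still closed on the gauge (39–40 mm opening) at 60 N.
  - The last picture showed the bystanders in view where they started; the disc holder was partly hidden behind the gripper.
- **Disagreements:**
  - The scene camera read about 2 mm off against the top camera and the arm's own position. I went by the latter two.
  - I measured the 22° lean only from the contact geometry, the picture overlay and the push direction, so it could be a couple of degrees out.
  - There was also a small sideways load of about 3 N in y at the end.

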